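Set up the patty press for a thin batch

ROBOT

A 6-joint arm with a two-finger parallel gripper is mounted at the origin on the work surface; the furniture and walls round the work are solid. World frame = base frame: x ahead of the robot, y to its left, z up, the work surface at z = 0. Lengths are in m, angles in degrees, forces in N, time in s.
With the tool pointing down it reaches from about 0.325 to 0.9 m from the base axis. Payload 6.1 kg.
Tool frame: the origin (TCP) lies midway between the tips of the shut fingers; the grasp point (between the pads) lies grip_depth behind it (grip_depth is the distance from the TCP to the grasp point, in m); z points along the fingers, y is the line along which they close (so a half turn about z gives the same grasp; the last joint's range is limited). The gripper opens to 87 mm and grips with 3 to 60 N. Pads are 19 mm wide; open, the fingers measure 117 mm over their backs; the gripper's body (75 mm by 190 mm) begins 51 mm behind the grasp point.
Start: joints at [-70.938, 12.628, 87.462, -0, 79.91, -7.225], TCP at [0.277, -0.56, 0.223] pointing down, gripper open.
Joint ranges: [-170.65, 170.65], [-52.31, 119.04], [5.05, 147.46], [-71.25, 251.25], [11.57, 151.72], [-153.62, 153.62]. Speed limits (degrees/s): [147.25, 147.25, 172.46, 180, 180, 180].

INTERFACE

Orientations are given as a 3x3 rotation matrix whose columns are the frame's x, y, z axes.
In Python, from bench import observe, get_image, calibration, hand_in, recognise, cut_out, place_of, grip_depth gives the robot as it stands.
- The arm moves only by the tool play_rows, never from a script. Its arguments are lists of equal length, an entry for each row: "delta_pos": the shift along the tool's x, y, z in units of 40 mm (1.0 is 40 mm), a list of three; "roll": the turn about the tool's z in units of 8 degrees (1.0 is 8 degrees). In form: {"delta_pos": [[tx, ty, tz], ...], "roll": [roll, ...]}. A call has 1 to 8 rows; each row is the pose to reach, as a shift and turn from the pose commanded when the call began, along the tool's axes at that moment; what a row does not reach only later rows make up. A row lasts 1/10 s, in which the tool goes at most 50 mm and 8.59 degrees, less where a joint would pass 70% of its speed; a pose out of reach is approached as far as the arm can. A call with a gripper value outside its range is refused whole. "hand" is the gripper's target within -1 to 1 (shut at 1, half-way at 0, fully open at -1), set as the call begins (left out, the last holds). The fingers move at their own pace and stop on an object; "force" is the grip in N (left out, the last holds). Time passes only in rows, so rows that repeat a pose let the fingers close. It gives the time, the measured TCP pose, the force, the opening and the grip force at its end, in the units of the state.
- observe(): the state, without advancing time (a new reading comes with each control period).
- get_image(name): name is "scene" or "top"; returns the picture (480x640x3 uint8, red, green, blue); there is no depth.
- calibration(name): a dict with "mtx" (3x3 intrinsics, pixels), "xyz" and "rotation" of the camera in the world. Camera axes: x right, y up, looking along -z (the intrinsics and any distortion apply to the point x, -y, -z); pixel columns grow to the right and rows downward; lengths in m; the calibration is good to about 2 mm. A picture is of the moment at which its call begins. calibration takes no time and is no camera call.
- hand_in(): hands the job in; it is judged then, once.
Trained networks look in the newest picture that a camera, given by its name, has taken for a name from the list of things; names that differ only in an ending like _2 or _b are one class to them, and where a whole thing is asked for, a point or a joint stands for the part that bears it (a point fixed in the world has none). Each returns a list of dicts, best first, with "confidence" (0 to 1); they miss things now and then, are a little off and sometimes report something else, mostly with a low value. They report only what shows in the picture. A call takes as long as a camera call. They do not tell look-alikes from the thing itself.
- recognise(camera, target): "point" ([column, row] in pixels, amid what is visible of it).
- cut_out(camera, target): "mask" (480x640 bool, what is visible of it) and "point" ([column, row] in pixels, amid what is visible of it).
- place_of(camera, target): "point" ([column, row] in pixels: a listed point, or the origin of a listed thing).
The state is a dict: "t": time; "qpos": joint angles; "joint_velocities": joint speeds; "joint_efforts": joint torques, N m; "eef_pos": TCP position; "eef_rot": TCP orientation; "wrist_force": force on the tool from outside, world axes, zero at the start; "moment": the same for the moment, N m; "grip_width": finger opening in m; "grip_force": force on a finger pad.
Only numpy, scipy, OpenCV 4.12 (cv2) and the standard library are available. Lean on these libraries where they do the work, as an engineer would, in place of code of your own. Each camera call takes 0.05 s, during which the arm holds its last target. There are 200 camera calls.

TASK

Get the patty press ready for a batch of thin patties. Take the spice jar that was left on its bed and stand it upright on the bench clear of the press; click the stop lever to its second position counting from the left (the one marked with two pips); and fit the loose platen by lowering it square over both guide rods, gently and never letting it drop, until its feet sit on the steps of the stop ring. Leave the other things on the bench standing where they are.

Things in the scene. Friction and masses are not known exactly. Their poses are not given: they have to be found in the camera images.
- press: Patty press of aluminium and steel, fixed to the bench. Origin on the bench under the bed's centre; z up, x to its back (away from the robot, up to 0.3 rad askew), y to its left. Base plate 16 mm high, reaching 108 mm to the front, 70 mm to the back (a 44 mm wide tongue with the index pin to 97 mm, 36 mm high) and 90 mm to either side. Two upright guide rods at y = +72 and -72 mm.
- press_bed (a point): Centre of the round steel bed (77 mm across), on its top face, 20 mm above the bench; axes as the press. Round the bed lies the steel stop ring, 41 to 54 mm from the centre, with four equal flights of five steps, each step 18 degrees wide; the step tops lie 12, 16, 20, 24 and 28 mm above the bed.
- rod_a_top (a point): Top of the guide rod on the press's left (+y), on its axis, 168 mm above the bench. Polished steel rod, 12 mm in diameter, its last 10 mm tapered to a 4 mm tip.
- rod_b_top (a point): Top of the guide rod on the press's right (-y), like the other one, 144 mm from it.
- stop_ring (a joint): Turning of the stop ring about the bed's vertical axis, rad. A spring pin holds it in five click positions: 0 = lever at the far left (first click, lowest steps), 0.314 = second, 0.628 = third, 0.942 = fourth, 1.257 = fifth, far right. Grows as the lever swings to the right (anticlockwise from above). Let go between clicks it springs into the nearer one. It starts at the third, fourth or fifth.
- lever_knob (a point): Centre of the stop lever's black upright knob, 16 mm thick, from 44 to 76 mm above the bench; this point is 60 mm above it, 88 mm from the bed's axis, at the press's front, at the angle 144 degrees + joint value about the press's z (from its x axis). Its arm's top is 26 mm above the bench. A click takes about 2 to 4 N. Under it 1 to 5 dark pips on the base mark the clicks from the left.
- platen: Loose platen, about 0.55 kg, standing upright on its press disc (74 mm across); origin at the centre of the disc's underside, z up, y along handle and bushes. Bridge plate 112 mm across, 14 to 22 mm up; two bushes 24 mm thick, 4 to 34 mm up, at y = +72 and -72 mm, with plain 15 mm through holes for the rods. Four feet 47 mm out, at 45 degrees to x and y, end 4 mm above the underside.
- platen_handle (a point): Centre of the platen's handle, a black bar 72 mm long (along y), 14 mm wide (x) and 16 mm high, on two 10 mm posts 27 mm either side; 69 mm above the platen's underside; axes as the platen. Either end of the platen may go on either rod. With its feet on the steps of click n this point is 77 + 4(n-1) mm above the bed, so 81 mm at the second.
- jar_mid (a point): Centre, half-way up, of the spice jar standing on the press's bed between the rods: round, with a dark cap, 41 mm in diameter, 105 mm high, about 0.11 kg; z up. When it stands on the bench this point is 52.5 mm above it.
- jar: The same spice jar; origin at the centre of its underside.
- second_jar_mid (a point): Centre, half-way up, of the other spice jar, 44 mm in diameter, 105 mm high, which stands on the bench in front; leave it alone.
- bottle_mid (a point): Point on the axis of the tall squeeze bottle, 78 mm above the bench; 64 mm in diameter, 216 mm high with its nozzle; leave it alone.
- cup_mid (a point): Centre, half-way up, of the lidded deli cup, 74 mm in diameter and 68 mm high; leave it alone.
Mind the look-alikes: they are no part of the job. Leave any blue or green look-alike of the jar alone.

How it is judged:
By the outcome, as a careful person would: the job done as asked, in the order asked, and still so for the second after the job is handed in, with the robot touching nothing.
It also fails if it takes over 72 s, if anything falls off the work surface, if the arm or the gripper's body presses on something with over 40 N, if the wrist force passes 120 N, or if a joint passes its speed limit or range.

## Working session

There is one attempt and no reset: what is moved stays moved. The work goes in short steps, Python scripts to look and compute and a tool call to move; the robot and the scene stay as the last step left them, time stands still between calls to the robot, and variables do not carry over. Pictures are saved under pics/ and viewed, at most 10 in all, crops included, and the job is handed in when it is done.

Besides the shell and the picture viewer there is one more tool, called after "Call:" by a JSON object that holds its "fn" and its "kwargs". play_rows: Moves the arm, as the interface text tells. Its arguments: {"type":"object","properties":{"delta_pos":{"type":"array"},"roll":{"type":"array"},"hand":{"type":"number"},"force":{"type":"number"}},"required":["delta_pos","roll"]}

```bash
ls; mkdir -p pics; cat > h.py <<'E'
import numpy as np, cv2
from bench import *
def save(cam,name,crop=None,scale=1):
    im=get_image(cam)
    if crop: c0,r0,c1,r1=crop; im=im[r0:r1,c0:c1]
    if scale!=1: im=cv2.resize(im,None,fx=scale,fy=scale,interpolation=cv2.INTER_CUBIC)
    cv2.imwrite('pics/'+name,cv2.cvtColor(im,cv2.COLOR_RGB2BGR))
def ray(cam,p):
    c=calibration(cam); d=np.linalg.inv(c['mtx'])@[p[0],p[1],1]
    R=np.array(c['rotation']); return np.array(c['xyz']),R@(d*[1,-1,-1])
def atz(cam,p,z):
    o,d=ray(cam,p); return o+d*(z-o[2])/d[2]
def proj(cam,X):
    c=calibration(cam); q=np.array(c['rotation']).T@(np.asarray(X)-c['xyz']); q=q*[1,-1,-1]; u=np.array(c['mtx'])@q; return u[:2]/u[2]
def tri(p1,p2):
    o1,d1=ray('scene',p1);o2,d2=ray('top',p2); d1/=np.linalg.norm(d1);d2/=np.linalg.norm(d2)
    s=np.linalg.lstsq(np.c_[d1,-d2],o2-o1,rcond=None)[0]; a=o1+s[0]*d1;b=o2+s[1]*d2
    return (a+b)/2,np.linalg.norm(a-b)
E
python3 - <<'E'
from h import *
print(grip_depth, {k:v for k,v in calibration('scene').items()}, calibration('top'))
save('scene','s0.png'); save('top','t0.png')
hs=dict(rod_a_top=.168,rod_b_top=.168,press_bed=.02,lever_knob=.06,platen=0,platen_handle=.069,jar_mid=.0725,second_jar_mid=.0525,bottle_mid=.078,cup_mid=.034)
for n,z in hs.items():
    for cam in('scene','top'):
        for r in place_of(cam,n)[:4]:
            print(n,cam,np.round(r['point'],1),round(r['confidence'],2),np.round(atz(cam,r['point'],z),4))
E
```

```text
pics
0.0187 {'mtx': array([[442.41859569,   0.        , 317.94812   ],
       [  0.        , 442.41859569, 244.0855466 ],
       [  0.        ,   0.        ,   1.        ]]), 'xyz': array([0.06508173, 0.37320195, 1.06739423]), 'rotation': array([[-0.57705001,  0.71842566, -0.38842999],
       [-0.81665794, -0.50226776,  0.28424796],
       [ 0.00911517,  0.48123973,  0.87654164]])} {'mtx': array([[452.5494672 ,   0.        , 323.24482387],
       [  0.        , 452.5494672 , 243.73534987],
       [  0.        ,   0.        ,   1.        ]]), 'xyz': array([0.39331614, 0.0488736 , 1.099009  ]), 'rotation': array([[ 0.02730459,  0.99613962, -0.08342854],
       [-0.99956685,  0.02812442,  0.00866715],
       [ 0.01098007,  0.08315575,  0.99647607]])}
rod_a_top scene [235.  263.8] 0.57 [0.5295 0.2645 0.168 ]
rod_a_top scene [372.1 189.3] 0.34 [ 0.5135 -0.1189  0.168 ]
rod_a_top top [219.7 212.6] 0.88 [0.5299 0.2569 0.168 ]
press_bed scene [266.9 272.3] 0.72 [0.5369 0.191  0.02  ]
press_bed scene [237.8 265.6] 0.69 [0.5972 0.2432 0.02  ]
press_bed scene [282.6 225.8] 0.33 [0.6322 0.0803 0
[... 696 characters left out ...]
725]
jar_mid scene [369.8 206.1] 0.33 [ 0.5213 -0.1314  0.0725]
jar_mid top [277.7 308.3] 0.84 [0.3308 0.1383 0.0725]
jar_mid top [264.3 217.4] 0.7 [0.5358 0.1762 0.0725]
jar_mid top [413.1 216.1] 0.49 [ 0.5486 -0.1643  0.0725]
second_jar_mid scene [358.4 267.2] 0.76 [ 0.401  -0.0016  0.0525]
second_jar_mid top [338.8 280.3] 0.61 [0.3974 0.0016 0.0525]
second_jar_mid top [215.6 210.8] 0.36 [0.5508 0.2925 0.0525]
second_jar_mid top [285.8 204.8] 0.3 [0.5697 0.1297 0.0525]
bottle_mid scene [212.7 323.1] 0.65 [0.4727 0.3729 0.078 ]
bottle_mid top [178.9 244.8] 0.92 [0.4672 0.3654 0.078 ]
cup_mid scene [309.  213.2] 0.9 [0.6169 0.0021 0.034 ]
cup_mid top [340.5 192. ] 0.63 [0.6074 0.0018 0.034 ]
```

View pics/s0.png

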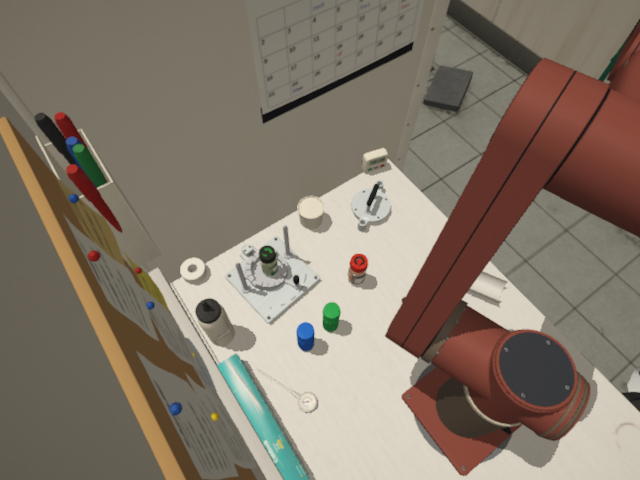

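View pics/t0.png

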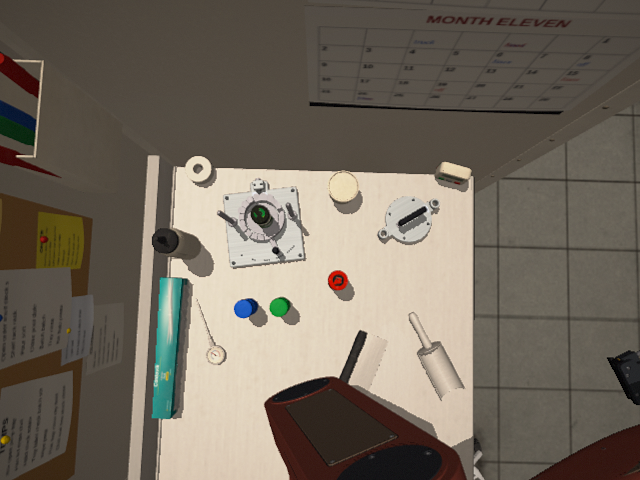

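The scene picture shows the press at (270,275), with the jar with the dark green cap on its bed at (268,258). It also shows the platen at (370,205), cup (310,212), red second jar (358,268), blue jar (306,337), green jar (331,317) and bottle (212,322). In the top picture the jar on the bed is at (261,214), the knob at (276,250) and the platen handle at (412,215).
Things that could be taken for the jar: the one on the bed at (268,258), blue at (306,337), green at (331,317) and red at (358,268). By the description it is the one on the bed. I'll check that in a close crop.

```bash
python3 - <<'E'
from h import *
a=get_image('scene')[215:325,220:325]; b=get_image('top')[170:280,205:310]; c=get_image('top')[180:260,365:450]
f=lambda x,s:cv2.resize(x,s,interpolation=cv2.INTER_CUBIC)
top=np.hstack([f(a,(400,419)),f(b,(400,419))])
cv2.imwrite('pics/c1.png',top[...,::-1]); 
cv2.imwrite('pics/c2.png',f(c,(680,640))[:600,:,::-1])
E
```

```text
(no output)
```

View pics/c1.png

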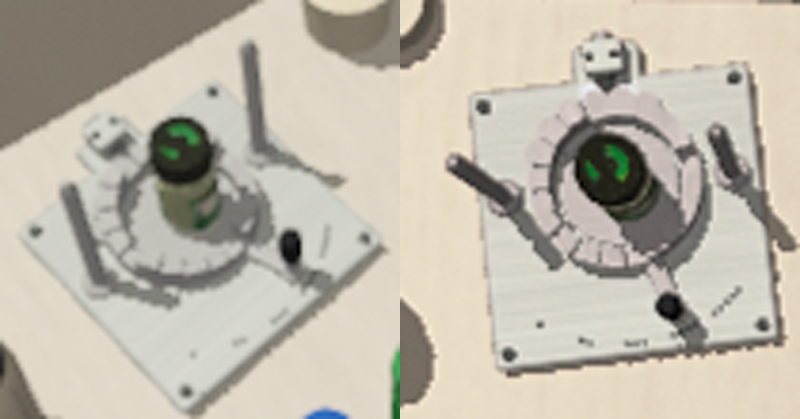

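View pics/c2.png

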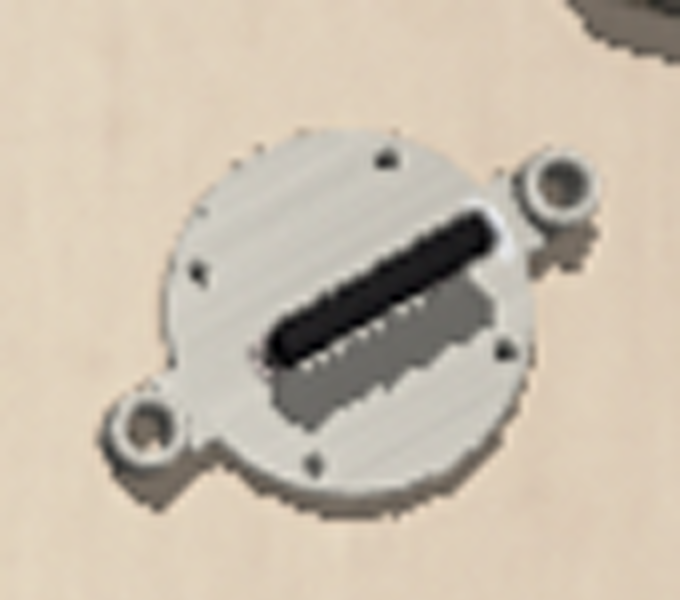

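The crops confirm it: the jar on the bed has a dark cap with a green mark and stands between the rods. The lever is at the fourth click, with pips 1, 2, 3 and 5 visible. The platen's bush holes show in the top view at about (383,233) and (435,202). Next I fit the poses.

```bash
cat >> h.py <<'E'
from scipy.optimize import least_squares
def T(x,y,a,p): c,s=np.cos(a),np.sin(a); return np.array([x+c*p[0]-s*p[1],y+s*p[0]+c*p[1],p[2]])
E
python3 - <<'E'
from h import *
ct=lambda x,y:(205+(x-400+.5)/3.81-.5,170+(y+.5)/3.81-.5)
cs=lambda x,y:(220+(x+.5)/3.81-.5,215+(y+.5)/3.81-.5)
F=[('top',ct(453,159),(0,.072,.168)),('top',ct(716,129),(0,-.072,.168)),('scene',cs(68,186),(0,.072,.168)),('scene',cs(249,43),(0,-.072,.168)),
('top',ct(470,94),(.07,.09,.016)),('top',ct(497,371),(-.108,.09,.016)),('top',ct(783,343),(-.108,-.09,.016)),('top',ct(748,64),(.07,-.09,.016)),
('scene',cs(20,234),(.07,.09,.016)),('scene',cs(188,412),(-.108,.09,.016)),('scene',cs(385,247),(-.108,-.09,.016)),('scene',cs(216,80),(.07,-.09,.016))]
def res(v,F=F): return np.concatenate([proj(c,T(*v,p))-q for c,q,p in F])
r=least_squares(res,[.54,.18,-.1],loss='soft_l1'); print('press',r.x,np.degrees(r.x[2])); print(np.round(r.fun.reshape(-1,2),1))
P=r.x
print('rods',T(*P,(0,.072,.168)),T(*P,(0,-.072,.168)))
for k in range(5):
    a=np.radians(144)+k*.3142; X=T(*P,(.088*np.cos(a),.088*np.sin(a),.076)); print('knob',k+1,X.round(4),proj('top',X).round(1),proj('scene',X).round(1))
print('knob seen top',ct(670,305),'scene',cs(290,236))
# jar
print('jar cap top',atz('top',ct(611,170),.125),atz('scene',cs(181,143),.125))
c8=lambda x,y:(365+(x+.5)/8-.5,180+(y+.5)/8-.5)
a=atz('top',c8(148,425),.034);b=atz('top',c8(561,183),.034);print('bush',a,b,np.linalg.norm(a-b),(a+b)/2,np.degrees(np.arctan2(*(a-b)[[0,1]])))
h1=atz('top',c8(283,348),.077);h2=atz('top',c8(486,228),.077);print('handle',h1,h2,np.linalg.norm(h1-h2),(h1+h2)/2,np.degrees(np.arctan2(*(h1-h2)[[0,1]])))
for n in('platen_handle','jar_mid'):
    s=cut_out('scene',n)[0];t=cut_out('top',n)[0];print(n,s['point'],t['point'],tri(s['point'],t['point']))
m=cut_out('top','platen_handle')[0]['mask'];ys,xs=np.nonzero(m);print(cv2.minAreaRect(np.c_[xs,ys].astype(np.float32)))
for n in('scene','top'):
    print(tri(place_of('scene','platen_handle')[0]['point'],place_of('top','platen_handle')[0]['point']))
o=observe();print(o['eef_pos'],o['eef_rot'],o['t'])
E
```

```text
press [0.53942674 0.18753723 0.1434017 ] 8.216312036269814
[[ 0.2  1.6]
 [ 0.4  1.6]
 [-0.2 -0.8]
 [ 0.1 -0.5]
 [-0.7  0.5]
 [-0.5  1. ]
 [-0.5 -0.4]
 [ 0.4  0. ]
 [-1.1 -0.8]
 [-0.8  0.4]
 [ 0.3 -2. ]
 [-0.1 -1.3]]
rods [0.52913717 0.25879819 0.168     ] [0.54971631 0.11627627 0.168     ]
knob 1 [0.4616 0.2286 0.076 ] [239.7 249.1] [268.2 293.8]
knob 2 [0.4527 0.2025 0.076 ] [251.1 253.3] [279.3 290.8]
knob 3 [0.4523 0.175  0.076 ] [263.3 253.8] [288.9 284.9]
knob 4 [0.4605 0.1487 0.076 ] [275.  250.5] [296.  276.8]
knob 5 [0.4764 0.1262 0.076 ] [285.2 243.8] [300.  267.2]
knob seen top (275.497375328084, 249.68372703412075) scene (295.746719160105, 276.5734908136483)
jar cap top [0.5351248  0.17921761 0.125     ] [0.5345735  0.18045864 0.125     ]
bush [ 0.5127478  -0.10138959  0.034     ] [ 0.58884404 -0.22353778  0.034     ] 0.14391253675819962 [ 0.55079592 -0.16246369  0.034     ] -31.92220095842854
handle [ 0.53108112 -0.13346864  0.077     ] [ 0.56730949 -0.19113525  0.077     ] 0.0681023662937121 [ 0.54919531 -0.16230195  0.077     ] -32.13860303700195
platen_handle [369.9, 203.8] [408.5, 217.8] (array([ 0.55258593, -0.16464042,  0.01719462]), np.float64(0.00012244485223135497))
jar_mid [307.4, 334.9] [265.3, 218.8] (array([ 0.5004097 ,  0.18106588, -0.28397999]), np.float64(0.17406275532152676))
((410.23480224609375, 218.2599639892578), (48.8759880065918, 48.30945587158203), 11.888657569885254)
(array([ 0.54674457, -0.15937265,  0.08808242]), np.float64(0.005289750464256612))
(array([ 0.54674457, -0.15937265,  0.08808242]), np.float64(0.005289750464256612))
[ 0.27677898 -0.5603446   0.22252909] [[ 8.96575413e-01  4.42891103e-01 -1.39452025e-05]
 [ 4.42891103e-01 -8.96575410e-01  6.25308698e-05]
 [ 1.51914403e-05 -6.22398465e-05 -9.99999998e-01]] 1.7
```

```bash
cat >> h.py <<'E'
def go(xyz,yaw=None,n=0):
    """delta in move units from the present pose to TCP xyz, with tool y along world yaw (deg, mod 180)"""
    o=observe(); R=np.array(o['eef_rot']); d=R.T@(np.array(xyz)-o['eef_pos'])/.04
    cur=np.degrees(np.arctan2(R[1,1],R[0,1])); r=0 if yaw is None else -(((yaw-cur+90)%180)-90)/8
    print('t',round(o['t'],2),'pos',np.round(o['eef_pos'],4),'yaw',round(cur,1),'w',round(o['grip_width'],4),'F',np.round(o['wrist_force'],1),'q6',round(o['qpos'][5]),'| delta',np.round(d,3),'roll',round(r,3))
E
python3 -c "
from h import *
go((.535,.180,.27),8.2)"
```

```text
t 1.7 pos [ 0.2768 -0.5603  0.2225] yaw -63.7 w 0.0871 F [0.2 1.  0.3] q6 -7 | delta [ 13.985 -13.735  -1.186] roll -8.989
```

Call:
{"fn": "play_rows", "kwargs": {"delta_pos": [[0, 0, -1.2], [2, -2, -1.2], [13.985, -13.735, -1.2], [13.985, -13.735, -1.2], [13.985, -13.735, -1.2], [13.985, -13.735, -1.2], [13.985, -13.735, -1.2], [13.985, -13.735, -1.2]], "roll": [0, -1, -9, -9, -9, -9, -9, -9], "hand": -1}}

```text
t: 2.5
eef_pos: [0.3921, -0.228, 0.2708]
eef_rot: [[0.067, 0.998, 0.001], [0.998, -0.067, -0.001], [-0.0, 0.001, -1.0]]
wrist_force: [1.0, -0.1, 0.4]
grip_width: 0.0871
grip_force: 0.0
```

```bash
python3 -c "
from h import *
go((.535,.180,.27),8.2)"
```

```text
t 2.5 pos [ 0.3921 -0.228   0.2708] yaw -3.8 w 0.0871 F [ 1.  -0.1  0.4] q6 -36 | delta [10.415  2.885  0.018] roll -1.503
```

Call:
{"fn": "play_rows", "kwargs": {"delta_pos": [[10.4, 2.9, 0], [10.4, 2.9, 0], [10.4, 2.9, 0], [10.4, 2.9, 0], [10.4, 2.9, 0], [10.4, 2.9, 0], [10.4, 2.9, 0], [10.4, 2.9, 0]], "roll": [-1.5, -1.5, -1.5, -1.5, -1.5, -1.5, -1.5, -1.5]}}

```text
t: 3.3
eef_pos: [0.5272, 0.1489, 0.2709]
eef_rot: [[-0.137, 0.991, 0.001], [0.991, 0.137, -0.0], [-0.0, 0.001, -1.0]]
wrist_force: [0.7, -1.5, 0.6]
grip_width: 0.087
grip_force: 0.0
```

```bash
python3 -c "
from h import *
go((.535,.180,.27),8.2)"
```

```text
t 3.3 pos [0.5272 0.1489 0.2709] yaw 7.9 w 0.087 F [ 0.7 -1.5  0.6] q6 0 | delta [0.743 0.299 0.022] roll -0.041
```

Call:
{"fn": "play_rows", "kwargs": {"delta_pos": [[0, 0, 0], [0, 0, 0]], "roll": [0, 0]}}

```text
t: 3.5
eef_pos: [0.5266, 0.1477, 0.2701]
eef_rot: [[-0.139, 0.99, -0.001], [0.99, 0.139, -0.001], [-0.0, -0.001, -1.0]]
wrist_force: [-0.6, 0.6, -0.4]
grip_width: 0.0869
grip_force: 0.0
```

```bash
python3 - <<'E'
from h import *
go((.535,.180,.0713),8.2)
a=get_image('scene')[190:330,200:340]; b=get_image('top')[160:280,190:310]
f=lambda x:cv2.resize(x,(400,400),interpolation=cv2.INTER_CUBIC)
cv2.imwrite('pics/c3.png',np.hstack([f(a),f(b)])[...,::-1])
print(proj('top',observe()['eef_pos']),proj('scene',observe()['eef_pos']))
E
```

```text
t 3.5 pos [0.5266 0.1477 0.2701] yaw 8.0 w 0.0869 F [-0.6  0.6 -0.4] q6 -1 | delta [0.771 0.325 4.97 ] roll -0.023
[267.74800119 207.6809027 ] [276.63239602 214.89684465]
```

View pics/c3.png

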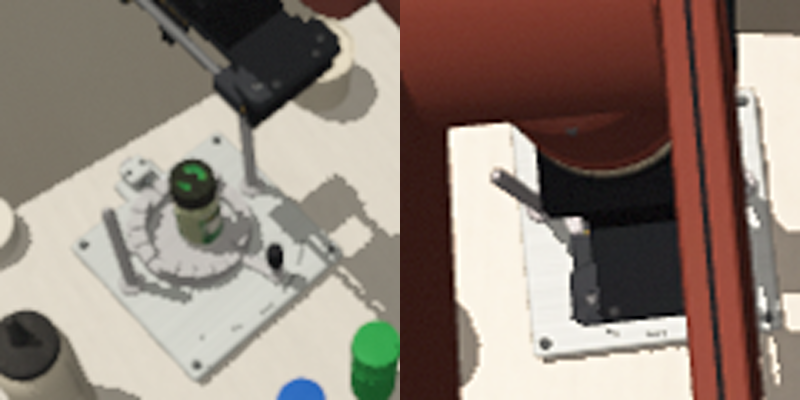

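The gripper hovers at (275,215) in the scene picture, over the jar, and the rods are clear of the body. I move over the jar, go down and grip.

Call:
{"fn": "play_rows", "kwargs": {"delta_pos": [[0.4, 0.15, 0], [0.77, 0.32, 0], [0.77, 0.32, 1], [0.77, 0.32, 2], [0.77, 0.32, 3], [0.77, 0.32, 4], [0.77, 0.32, 4.7], [0.77, 0.32, 4.95]], "roll": [0, 0, 0, 0, 0, 0, 0, 0]}}

```text
t: 4.4
eef_pos: [0.533, 0.1788, 0.069]
eef_rot: [[-0.136, 0.991, -0.006], [0.991, 0.136, -0.001], [-0.0, -0.006, -1.0]]
wrist_force: [-0.5, -0.2, 0.1]
grip_width: 0.0867
grip_force: 0.0
```

Call:
{"fn": "play_rows", "kwargs": {"delta_pos": [[0, 0, 0], [0, 0, 0], [0, 0, 0], [0, 0, 0], [0, 0, 0], [0, 0, 0], [0, 0, 0], [0, 0, 0]], "roll": [0, 0, 0, 0, 0, 0, 0, 0], "hand": 1, "force": 12}}

```text
t: 5.2
eef_pos: [0.5356, 0.179, 0.0729]
eef_rot: [[-0.137, 0.991, 0.001], [0.991, 0.137, 0.0], [0.0, 0.001, -1.0]]
wrist_force: [0.2, 0.5, 2.2]
grip_width: 0.0401
grip_force: 12.0
```

Call:
{"fn": "play_rows", "kwargs": {"delta_pos": [[0, 0, -0.3], [0, 0, -0.9], [0, 0, -1.7], [0, 0, -2.5], [0, 0, -3.3], [0, 0, -4.1], [0, 0, -4.7], [0, 0, -5]], "roll": [0, 0, 0, 0, 0, 0, 0, 0]}}

```text
t: 6.0
eef_pos: [0.5362, 0.1792, 0.276]
eef_rot: [[-0.137, 0.991, 0.004], [0.991, 0.137, 0.001], [0.0, 0.004, -1.0]]
wrist_force: [0.6, 1.1, -1.6]
grip_width: 0.0401
grip_force: 12.0
```

```bash
python3 -c "
from h import *
go((.42,-.10,.27),8.2)"
```

```text
t 6.0 pos [0.5362 0.1792 0.276 ] yaw 7.9 w 0.0401 F [ 0.6  1.1 -1.6] q6 3 | delta [-6.517 -3.831  0.134] roll -0.043
```

Call:
{"fn": "play_rows", "kwargs": {"delta_pos": [[-0.3, -0.2, 0], [-1, -0.6, 0], [-2, -1.2, 0], [-3, -1.8, 0], [-4, -2.4, 0], [-5, -3, 0], [-5.8, -3.4, 0], [-6.3, -3.7, 0]], "roll": [0, 0, 0, 0, 0, 0, 0, 0]}}

```text
t: 6.8
eef_pos: [0.4206, -0.093, 0.2705]
eef_rot: [[-0.134, 0.991, -0.003], [0.991, 0.134, 0.0], [0.001, -0.003, -1.0]]
wrist_force: [1.0, 0.1, -1.1]
grip_width: 0.0401
grip_force: 12.0
```

Call:
{"fn": "play_rows", "kwargs": {"delta_pos": [[-0.2, -0.13, 0], [-0.2, -0.13, 0]], "roll": [0, 0]}}

```text
t: 7.0
eef_pos: [0.4178, -0.1002, 0.2712]
eef_rot: [[-0.134, 0.991, -0.002], [0.991, 0.134, 0.001], [0.001, -0.002, -1.0]]
wrist_force: [0.1, -0.1, -0.0]
grip_width: 0.0401
grip_force: 12.0
```

```bash
python3 -c "
from h import *
go((.42,-.10,.053),8.2)
save('scene','s2.png',(180,160,460,370),2)"
```

```text
t 7.0 pos [ 0.4178 -0.1002  0.2712] yaw 7.7 w 0.0401 F [ 0.1 -0.1 -0. ] q6 -32 | delta [-0.009  0.065  5.456] roll -0.062
```

View pics/s2.png

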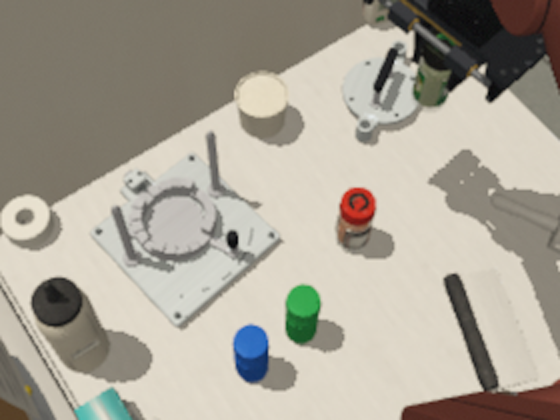

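The jar hangs upright in the grip at crop (433,75), the bed is clear and the spot below is free. I lower it, slowly at the end.

Call:
{"fn": "play_rows", "kwargs": {"delta_pos": [[0, 0, 0.5], [0, 0, 1.4], [0, 0, 2.4], [0, 0, 3.4], [0, 0, 4.3], [0, 0, 4.9], [0, 0, 5.2], [0, 0, 5.3]], "roll": [0, 0, 0, 0, 0, 0, 0, 0]}}

```text
t: 7.85
eef_pos: [0.4184, -0.0982, 0.0592]
eef_rot: [[-0.138, 0.99, -0.003], [0.99, 0.138, 0.001], [0.002, -0.002, -1.0]]
wrist_force: [-0.2, -0.1, -1.0]
grip_width: 0.0404
grip_force: 12.0
```

Call:
{"fn": "play_rows", "kwargs": {"delta_pos": [[0, 0, 0.04], [0, 0, 0.08], [0, 0, 0.12], [0, 0, 0.14], [0, 0, 0.15]], "roll": [0, 0, 0, 0, 0]}}

```text
t: 8.35
eef_pos: [0.4194, -0.0997, 0.055]
eef_rot: [[-0.136, 0.991, 0.001], [0.991, 0.136, -0.0], [-0.001, 0.001, -1.0]]
wrist_force: [0.8, 0.5, -1.3]
grip_width: 0.0403
grip_force: 12.0
```

Call:
{"fn": "play_rows", "kwargs": {"delta_pos": [[0, 0, 0.02], [0, 0, 0.04], [0, 0, 0.06], [0, 0, 0.06]], "roll": [0, 0, 0, 0]}}

```text
t: 8.75
eef_pos: [0.4194, -0.0997, 0.0527]
eef_rot: [[-0.137, 0.991, 0.0], [0.991, 0.137, -0.0], [-0.0, 0.0, -1.0]]
wrist_force: [-0.5, 1.0, 4.5]
grip_width: 0.0399
grip_force: 12.0
```

Call:
{"fn": "play_rows", "kwargs": {"delta_pos": [[0, 0, 0], [0, 0, 0], [0, 0, 0], [0, 0, 0], [0, 0, 0]], "roll": [0, 0, 0, 0, 0], "hand": -0.7}}

```text
t: 9.25
eef_pos: [0.419, -0.0995, 0.052]
eef_rot: [[-0.137, 0.991, -0.0], [0.991, 0.137, 0.0], [0.0, -0.0, -1.0]]
wrist_force: [-0.2, -0.5, -0.1]
grip_width: 0.0705
grip_force: 0.0
```

Call:
{"fn": "play_rows", "kwargs": {"delta_pos": [[0, 0, -0.2], [0, 0, -0.6], [0, 0, -1.4], [0, 0, -2.4], [0, 0, -3.4], [0, 0, -4], [0, 0, -4.2], [0, 0, -4.2]], "roll": [0, 0, 0, 0, 0, 0, 0, 0]}}

```text
t: 10.05
eef_pos: [0.4197, -0.0998, 0.2213]
eef_rot: [[-0.137, 0.991, 0.002], [0.991, 0.137, -0.001], [-0.001, 0.002, -1.0]]
wrist_force: [0.6, 0.5, -0.5]
grip_width: 0.0741
grip_force: 0.0
```

```bash
python3 -c "
from h import *
go((.4605,.1487,.22),98.2)"
```

```text
t 10.05 pos [ 0.4197 -0.0998  0.2213] yaw 7.9 w 0.0741 F [ 0.6  0.5 -0.5] q6 -32 | delta [6.014 1.86  0.028] roll 11.207
```

Call:
{"fn": "play_rows", "kwargs": {"delta_pos": [[0.5, 0.15, 0], [1.5, 0.5, 0], [2.7, 0.85, 0], [3.9, 1.2, 0], [5, 1.55, 0], [5.7, 1.75, 0], [6, 1.86, 0], [6, 1.86, 0]], "roll": [1, 2, 3, 4, 5, 6, 7, 8], "hand": -0.4}}

```text
t: 10.85
eef_pos: [0.4586, 0.1512, 0.2174]
eef_rot: [[0.805, 0.593, -0.004], [0.593, -0.805, 0.0], [-0.003, -0.003, -1.0]]
wrist_force: [0.0, 0.4, -0.5]
grip_width: 0.0609
grip_force: 0.0
```

Call:
{"fn": "play_rows", "kwargs": {"delta_pos": [[0, 0, 0], [0, 0, 0], [0, 0, 0], [0, 0, 0], [0, 0, 0]], "roll": [1, 2, 3, 3.2, 3.2]}}

```text
t: 11.35
eef_pos: [0.4591, 0.1483, 0.2185]
eef_rot: [[0.982, 0.191, -0.003], [0.191, -0.982, -0.0], [-0.003, -0.0, -1.0]]
wrist_force: [0.6, 0.1, -0.4]
grip_width: 0.0607
grip_force: 0.0
```

```bash
python3 -c "
from h import *
go((.4605,.1487,.044),98.2)"
```

```text
t 11.35 pos [0.4591 0.1483 0.2185] yaw -79.0 w 0.0607 F [ 0.6  0.1 -0.4] q6 87 | delta [ 4.900e-02 -4.000e-03  4.361e+00] roll 0.354
```

Down around the knob, then close on it gently.

Call:
{"fn": "play_rows", "kwargs": {"delta_pos": [[0.05, 0, 0.5], [0.05, 0, 1.4], [0.05, 0, 2.4], [0.05, 0, 3.3], [0.05, 0, 3.9], [0.05, 0, 4.2], [0.05, 0, 4.35], [0.05, 0, 4.35]], "roll": [0, 0.3, 0.3, 0.3, 0.3, 0.3, 0.3, 0.3]}}

```text
t: 12.15
eef_pos: [0.4619, 0.1487, 0.046]
eef_rot: [[0.989, 0.149, -0.001], [0.149, -0.989, -0.0], [-0.001, -0.0, -1.0]]
wrist_force: [-0.3, -0.4, 0.8]
grip_width: 0.061
grip_force: 0.0
```

Call:
{"fn": "play_rows", "kwargs": {"delta_pos": [[0, 0, 0], [0, 0, 0], [0, 0, 0], [0, 0, 0], [0, 0, 0], [0, 0, 0], [0, 0, 0]], "roll": [0, 0, 0, 0, 0, 0, 0], "hand": 1, "force": 6}}

```text
t: 12.85
eef_pos: [0.4619, 0.1488, 0.0462]
eef_rot: [[0.989, 0.148, 0.0], [0.148, -0.989, 0.0], [0.0, -0.0, -1.0]]
wrist_force: [-0.0, 1.2, 0.1]
grip_width: 0.0158
grip_force: 6.0
```

```bash
python3 -c "
from h import *
P=(.5394,.1875,.1434)
for f in (3.5,3,2.5,2.25,2,1.85):
    a=np.radians(144)+(f-1)*.31416; X=T(*P,(.088*np.cos(a),.088*np.sin(a),.044)); print(f); go(X)"
```

```text
3.5
t 12.85 pos [0.4619 0.1488 0.0462] yaw -81.5 w 0.0158 F [-0.   1.2  0.1] q6 90 | delta [-0.116 -0.337  0.054] roll 0
3
t 12.85 pos [0.4619 0.1488 0.0462] yaw -81.5 w 0.0158 F [-0.   1.2  0.1] q6 90 | delta [-0.142 -0.681  0.054] roll 0
2.5
t 12.85 pos [0.4619 0.1488 0.0462] yaw -81.5 w 0.0158 F [-0.   1.2  0.1] q6 90 | delta [-0.113 -1.025  0.054] roll 0
2.25
t 12.85 pos [0.4619 0.1488 0.0462] yaw -81.5 w 0.0158 F [-0.   1.2  0.1] q6 90 | delta [-0.079 -1.194  0.055] roll 0
2
t 12.85 pos [0.4619 0.1488 0.0462] yaw -81.5 w 0.0158 F [-0.   1.2  0.1] q6 90 | delta [-0.031 -1.36   0.055] roll 0
1.85
t 12.85 pos [0.4619 0.1488 0.0462] yaw -81.5 w 0.0158 F [-0.   1.2  0.1] q6 90 | delta [ 0.004 -1.458  0.055] roll 0
```

Call:
{"fn": "play_rows", "kwargs": {"delta_pos": [[-0.03, -0.15, 0], [-0.08, -0.34, 0], [-0.1, -0.52, 0], [-0.11, -0.7, 0], [-0.1, -0.87, 0], [-0.08, -1.04, 0], [-0.05, -1.2, 0], [0, -1.37, 0]], "roll": [0, 0, 0, 0, 0, 0, 0, 0]}}

```text
t: 13.65
eef_pos: [0.4538, 0.2037, 0.046]
eef_rot: [[0.989, 0.148, -0.0], [0.148, -0.989, 0.0], [-0.0, -0.0, -1.0]]
wrist_force: [-2.9, -7.0, 0.7]
grip_width: 0.0156
grip_force: 6.1
```

Call:
{"fn": "play_rows", "kwargs": {"delta_pos": [[0, 0, 0], [0, 0, 0]], "roll": [0, 0]}}

```text
t: 13.85
eef_pos: [0.4536, 0.203, 0.046]
eef_rot: [[0.989, 0.148, -0.001], [0.148, -0.989, -0.0], [-0.001, 0.0, -1.0]]
wrist_force: [-1.9, -1.6, 0.7]
grip_width: 0.0157
grip_force: 6.0
```

Call:
{"fn": "play_rows", "kwargs": {"delta_pos": [[0, 0, 0], [0, 0, 0], [0, 0, 0], [0, 0, 0]], "roll": [0, 0, 0, 0], "hand": 0.2}}

```text
t: 14.25
eef_pos: [0.4542, 0.203, 0.0464]
eef_rot: [[0.989, 0.147, 0.001], [0.147, -0.989, 0.0], [0.001, -0.0, -1.0]]
wrist_force: [-0.2, 0.7, -0.5]
grip_width: 0.033
grip_force: 0.0
```

Call:
{"fn": "play_rows", "kwargs": {"delta_pos": [[0, 0, -0.3], [0, 0, -1], [0, 0, -2], [0, 0, -3], [0, 0, -4], [0, 0, -4.5], [0, 0, -4.7], [0, 0, -4.7]], "roll": [0, 0, 0, 0, 0, 0, 0, 0]}}

```text
t: 15.05
eef_pos: [0.4545, 0.2032, 0.2356]
eef_rot: [[0.989, 0.148, 0.003], [0.148, -0.989, 0.001], [0.003, -0.0, -1.0]]
wrist_force: [0.2, -0.4, -1.1]
grip_width: 0.0345
grip_force: 0.0
```

```bash
python3 -c "
from h import *
go((.550,-.1625,.20),32)"
```

```text
t 15.05 pos [0.4545 0.2032 0.2356] yaw -81.5 w 0.0345 F [ 0.2 -0.4 -1.1] q6 97 | delta [1.01  9.394 0.89 ] roll 8.312
```

Call:
{"fn": "play_rows", "kwargs": {"delta_pos": [[0.1, 0.5, 0], [0.3, 1.6, 0], [0.4, 2.8, 0], [0.5, 4, 0], [0.6, 5.2, 0], [0.7, 6.4, 0], [0.8, 7.5, 0], [0.9, 8.4, 0]], "roll": [-1, -2, -3, -4, -5, -6, -7, -8], "hand": 0.1}}

```text
t: 15.85
eef_pos: [0.5377, -0.1239, 0.2318]
eef_rot: [[0.319, 0.948, -0.003], [0.948, -0.319, 0.002], [0.0, -0.004, -1.0]]
wrist_force: [0.4, 0.2, 0.3]
grip_width: 0.0391
grip_force: 0.0
```

Call:
{"fn": "play_rows", "kwargs": {"delta_pos": [[0.4, 0.6, 0], [0.4, 0.9, 0], [0.4, 0.9, 0], [0.4, 0.9, 0], [0.4, 0.9, 0], [0.4, 0.9, 0], [0.4, 0.9, 0], [0.4, 0.9, 0]], "roll": [-1, -2, -3, -4, -5, -6, -6.2, -6.2]}}

```text
t: 16.65
eef_pos: [0.5772, -0.1188, 0.2325]
eef_rot: [[-0.508, 0.861, -0.003], [0.861, 0.508, 0.001], [0.002, -0.002, -1.0]]
wrist_force: [-0.4, -0.1, -0.2]
grip_width: 0.039
grip_force: 0.0
```

```bash
python3 - <<'E'
from h import *
go((.550,-.1625,.20),32)
a=get_image('scene')[215:325,220:325]; b=get_image('top')[170:280,205:310]
f=lambda x:cv2.resize(x,(400,419),interpolation=cv2.INTER_CUBIC)
cv2.imwrite('pics/c4.png',np.hstack([f(a),f(b)])[...,::-1])
for c in('scene','top'):
    for n in ('lever_knob','jar_mid'):
        for r in place_of(c,n)[:4]: print(c,n,np.round(r['point'],1),round(r['confidence'],2),atz(c,r['point'],.06 if n[0]=='l' else .0525).round(3))
E
```

```text
t 16.65 pos [ 0.5772 -0.1188  0.2325] yaw 30.5 w 0.039 F [-0.4 -0.1 -0.2] q6 -50 | delta [-0.597 -1.14   0.812] roll -0.183
scene lever_knob [277.7 295.9] 0.57 [0.45 0.21 0.06]
scene jar_mid [379.4 239.3] 0.97 [ 0.434 -0.097  0.052]
scene jar_mid [307.  336.5] 0.93 [0.327 0.208 0.052]
scene jar_mid [330.8 316.2] 0.84 [0.336 0.133 0.052]
scene jar_mid [238.9 263.7] 0.16 [0.584 0.242 0.052]
top lever_knob [253.6 252.5] 0.81 [0.456 0.199 0.06 ]
top jar_mid [277.7 308.6] 0.63 [0.329 0.14  0.052]
top jar_mid [246.1 309.3] 0.62 [0.325 0.212 0.052]
```

View pics/c4.png

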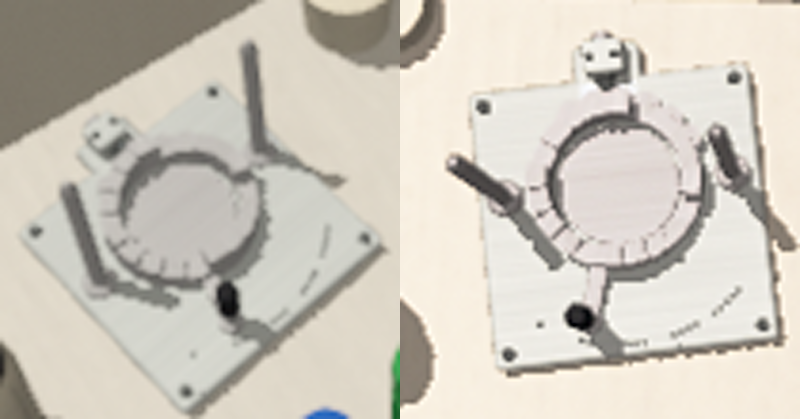

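The lever now stands at the second click, with the knob over pip 2 at crop (579,317); pips 1, 3, 4 and 5 are visible. The jar stands at about (.42,-.10), and the network sees it at scene (379,239). Next is the platen.

Call:
{"fn": "play_rows", "kwargs": {"delta_pos": [[-0.3, -0.5, 0], [-0.6, -1.1, 0], [-0.6, -1.14, 0], [-0.6, -1.14, 0.3], [-0.6, -1.14, 0.8], [-0.6, -1.14, 1.2], [-0.6, -1.14, 1.4], [-0.6, -1.14, 1.4]], "roll": [-0.18, -0.18, -0.18, -0.18, -0.18, -0.18, -0.18, -0.18]}}

```text
t: 17.75
eef_pos: [0.5501, -0.162, 0.176]
eef_rot: [[-0.532, 0.847, -0.003], [0.847, 0.532, 0.002], [0.003, -0.002, -1.0]]
wrist_force: [0.4, 1.1, 0.4]
grip_width: 0.0388
grip_force: 0.0
```

```bash
python3 -c "
from h import *
go((.550,-.1623,.0503),32)"
```

```text
t 17.75 pos [ 0.5501 -0.162   0.176 ] yaw 32.1 w 0.0388 F [0.4 1.1 0.4] q6 -56 | delta [-1.500e-02 -1.000e-03  3.141e+00] roll 0.018
```

Call:
{"fn": "play_rows", "kwargs": {"delta_pos": [[0, 0, 0.5], [0, 0, 1.2], [0, 0, 1.9], [0, 0, 2.5], [0, 0, 2.9], [0, 0, 3.1], [0, 0, 3.15], [0, 0, 3.15]], "roll": [0, 0, 0, 0, 0, 0, 0, 0]}}

```text
t: 18.55
eef_pos: [0.5518, -0.1632, 0.053]
eef_rot: [[-0.532, 0.847, 0.001], [0.847, 0.532, -0.001], [-0.001, 0.001, -1.0]]
wrist_force: [0.4, 0.7, 0.9]
grip_width: 0.0394
grip_force: 0.0
```

Call:
{"fn": "play_rows", "kwargs": {"delta_pos": [[0, 0, 0], [0, 0, 0], [0, 0, 0], [0, 0, 0], [0, 0, 0], [0, 0, 0], [0, 0, 0]], "roll": [0, 0, 0, 0, 0, 0, 0], "hand": 1, "force": 30}}

```text
t: 19.25
eef_pos: [0.5509, -0.1634, 0.0525]
eef_rot: [[-0.532, 0.847, -0.0], [0.847, 0.532, -0.001], [-0.0, -0.001, -1.0]]
wrist_force: [-3.7, -2.5, 3.8]
grip_width: 0.0137
grip_force: 30.0
```

Call:
{"fn": "play_rows", "kwargs": {"delta_pos": [[0, 0, -0.15], [0, 0, -0.5], [0, 0, -1.2], [0, 0, -2], [0, 0, -3], [0, 0, -4], [0, 0, -4.8], [0, 0, -5.2]], "roll": [0, 0, 0, 0, 0, 0, 0, 0]}}

```text
t: 20.05
eef_pos: [0.5524, -0.1631, 0.2644]
eef_rot: [[-0.532, 0.847, 0.005], [0.847, 0.532, -0.002], [-0.004, 0.004, -1.0]]
wrist_force: [0.2, -0.5, -5.3]
grip_width: 0.0138
grip_force: 30.0
```

Call:
{"fn": "play_rows", "kwargs": {"delta_pos": [[0, 0, 0], [0, 0, 0]], "roll": [0, 0]}}

```text
t: 20.25
eef_pos: [0.5504, -0.1625, 0.2585]
eef_rot: [[-0.532, 0.847, -0.002], [0.847, 0.532, 0.001], [0.002, -0.001, -1.0]]
wrist_force: [1.1, 0.1, -6.8]
grip_width: 0.0136
grip_force: 30.0
```

```bash
python3 -c "
from h import *
go((.5394,.1875,.26),8.2); print(observe()['moment'])"
```

```text
t 20.25 pos [ 0.5504 -0.1625  0.2585] yaw 32.1 w 0.0136 F [ 1.1  0.1 -6.8] q6 -56 | delta [ 7.556  4.42  -0.028] roll 2.99
[ 0.03748078 -0.08243046  0.02292773]
```

Call:
{"fn": "play_rows", "kwargs": {"delta_pos": [[0.2, 0.1, 0], [0.6, 0.35, 0], [1.2, 0.7, 0], [2, 1.17, 0], [2.8, 1.64, 0], [3.6, 2.1, 0], [4.4, 2.57, 0], [5.2, 3.04, 0]], "roll": [0.2, 0.5, 0.8, 1.2, 1.6, 2, 2.4, 2.8]}}

```text
t: 21.05
eef_pos: [0.5416, 0.0793, 0.2567]
eef_rot: [[-0.166, 0.986, -0.005], [0.986, 0.166, 0.0], [0.001, -0.005, -1.0]]
wrist_force: [0.4, 0.3, -6.0]
grip_width: 0.0134
grip_force: 30.0
```

```bash
python3 -c "
from h import *
go((.5394,.1875,.26),8.2)"
```

```text
t 21.05 pos [0.5416 0.0793 0.2567] yaw 9.6 w 0.0134 F [ 0.4  0.3 -6. ] q6 -10 | delta [ 2.676  0.394 -0.081] roll 0.171
```

Call:
{"fn": "play_rows", "kwargs": {"delta_pos": [[0.8, 0.1, 0], [1.5, 0.2, 0], [2, 0.3, 0], [2.4, 0.37, 0], [2.6, 0.4, 0], [2.65, 0.4, 0], [2.65, 0.4, 0], [2.65, 0.4, 0]], "roll": [0.15, 0.15, 0.15, 0.15, 0.15, 0.15, 0.15, 0.15]}}

```text
t: 21.85
eef_pos: [0.5414, 0.1841, 0.26]
eef_rot: [[-0.147, 0.989, -0.0], [0.989, 0.147, -0.001], [-0.0, -0.0, -1.0]]
wrist_force: [-0.0, 0.3, -6.1]
grip_width: 0.0131
grip_force: 30.0
```

```bash
python3 - <<'E'
from h import *
go((.5394,.1875,.26),8.2)
a=get_image('scene')[170:310,210:350]; b=get_image('top')[150:290,180:320]
f=lambda x:cv2.resize(x,(400,400),interpolation=cv2.INTER_CUBIC)
cv2.imwrite('pics/c5.png',np.hstack([f(a),f(b)])[...,::-1])
E
```

```text
t 21.85 pos [0.5414 0.1841 0.26  ] yaw 8.5 w 0.0131 F [-0.   0.3 -6.1] q6 2 | delta [ 0.092 -0.038  0.   ] roll 0.032
```

View pics/c5.png

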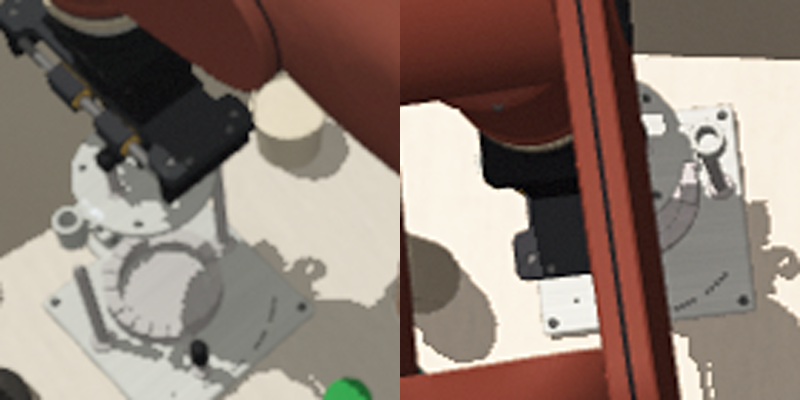

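The picture shows the platen over the press. Bush B's hole is at top (287.8,198.3), just above rod B's tip, and bush A's hole is at scene (233.8,246.3). I compare hole and rod in the same camera.

```bash
python3 - <<'E'
from h import *
ct=lambda x,y:(205+(x-400+.5)/3.81-.5,170+(y+.5)/3.81-.5)
cs=lambda x,y:(220+(x+.5)/3.81-.5,215+(y+.5)/3.81-.5)
o=observe();R=np.array(o['eef_rot']);tcp=np.array(o['eef_pos']);zu=tcp[2]-.0525
hB=atz('top',(287.8,198.3),zu+.034);rB=atz('top',ct(716,129),.168)
hA=atz('scene',(233.8,246.3),zu+.034);rA=atz('scene',cs(68,186),.168);rAt=atz('top',ct(453,159),.168);rBs=atz('scene',cs(249,43),.168)
print('holes',hA,hB,np.linalg.norm(hA-hB));print('rods scene',rA,rBs,'top',rAt,rB)
print('B err',rB-hB,'A err',rA-hA, 'TCP-based bush A,B',tcp+R@[.072,0,0],tcp-R@[.072,0,0])
# rim-of-jar style network check
for c in('scene','top'):
    for n in('rod_a_top','rod_b_top','platen_handle'):
        for r in place_of(c,n)[:2]: print(c,n,np.round(r['point'],1),round(r['confidence'],2))
E
```

```text
holes [0.52875381 0.2546982  0.2417621 ] [0.55046654 0.11166849 0.2417621 ] 0.14466837565297713
rods scene [0.5270901  0.25945909 0.168     ] [0.54855029 0.11723865 0.168     ] top [0.53241162 0.25944403 0.168     ] [0.55306733 0.11717829 0.168     ]
B err [ 0.00260079  0.00550979 -0.0737621 ] A err [-0.00166371  0.00476089 -0.0737621 ] TCP-based bush A,B [0.53097496 0.25536701 0.26024386] [0.55212297 0.1129284  0.26028035]
scene rod_a_top [235.6 264.4] 0.84
scene rod_b_top [282.5 225. ] 0.69
scene platen_handle [253.9 214.6] 0.95
top rod_a_top [341.5 190.6] 0.7
top rod_b_top [287.1 205.5] 0.86
top platen_handle [382.8 272.9] 0.56
```

Call:
{"fn": "play_rows", "kwargs": {"delta_pos": [[0.06, 0.01, 0], [0.115, 0.02, 0], [0.115, 0.02, 0.2], [0.115, 0.02, 0.45], [0.115, 0.02, 0.7], [0.115, 0.02, 0.85], [0.115, 0.02, 0.9], [0.115, 0.02, 0.9]], "roll": [0, 0, 0, 0, 0, 0, 0, 0]}}

```text
t: 23.05
eef_pos: [0.5412, 0.1896, 0.2235]
eef_rot: [[-0.148, 0.989, -0.001], [0.989, 0.148, -0.0], [-0.0, -0.001, -1.0]]
wrist_force: [0.0, -0.4, -5.7]
grip_width: 0.014
grip_force: 30.0
```

```bash
python3 - <<'E'
from h import *
go((.5412,.1888,.22))
a=get_image('scene')[225:285,215:275]; b=get_image('top')[170:230,260:320]
f=lambda x:cv2.resize(x,(400,400),interpolation=cv2.INTER_CUBIC)
cv2.imwrite('pics/c6.png',np.hstack([f(a),f(b)])[...,::-1])
E
```

```text
t 23.05 pos [0.5412 0.1896 0.2235] yaw 8.5 w 0.014 F [ 0.  -0.4 -5.7] q6 3 | delta [-0.02  -0.003  0.088] roll 0
```

View pics/c6.png

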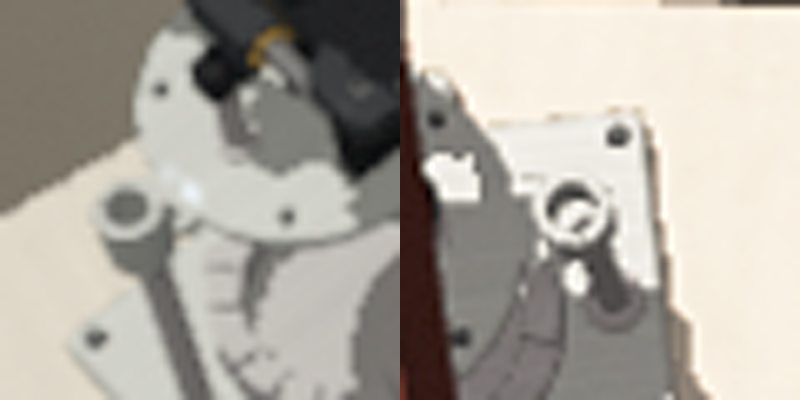

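```bash
python3 - <<'E'
from h import *
print(atz('scene',(233.6,255.6),.205),atz('top',(285.5,201.1),.205))
E
```

```text
[0.52952937 0.26140669 0.205     ] [0.55141776 0.11875603 0.205     ]
```

In the crop, rod A runs up into the underside of bush A (scene crop (127,207)), and rod B's tip lies behind hole B (573,210). The holes are about 1.5 mm too far in y, so I correct that and lower slowly.

Call:
{"fn": "play_rows", "kwargs": {"delta_pos": [[-0.02, -0.01, 0], [-0.04, -0.01, 0.05], [-0.04, -0.01, 0.12], [-0.04, -0.01, 0.18], [-0.04, -0.01, 0.24], [-0.04, -0.01, 0.3], [-0.04, -0.01, 0.32]], "roll": [0, 0, 0, 0, 0, 0, 0]}}

```text
t: 23.85
eef_pos: [0.541, 0.188, 0.2109]
eef_rot: [[-0.148, 0.989, -0.001], [0.989, 0.148, -0.0], [-0.0, -0.001, -1.0]]
wrist_force: [0.3, -0.1, -5.3]
grip_width: 0.0135
grip_force: 30.0
```

```bash
python3 -c "
from h import *
go((.5412,.1888,.2));print(observe()['moment'])"
```

```text
t 23.85 pos [0.541  0.188  0.2109] yaw 8.5 w 0.0135 F [ 0.3 -0.1 -5.3] q6 3 | delta [0.019 0.007 0.271] roll 0
[-0.03966746 -0.08287539 -0.01373628]
```

Call:
{"fn": "play_rows", "kwargs": {"delta_pos": [[0, 0, 0.03], [0, 0, 0.06], [0, 0, 0.09], [0, 0, 0.12], [0, 0, 0.12]], "roll": [0, 0, 0, 0, 0]}}

```text
t: 24.35
eef_pos: [0.5412, 0.188, 0.2063]
eef_rot: [[-0.148, 0.989, -0.0], [0.989, 0.148, -0.0], [-0.0, -0.0, -1.0]]
wrist_force: [0.0, -0.2, -5.7]
grip_width: 0.0138
grip_force: 30.0
```

Call:
{"fn": "play_rows", "kwargs": {"delta_pos": [[0, 0, 0.04], [0, 0, 0.08], [0, 0, 0.12], [0, 0, 0.16], [0, 0, 0.16]], "roll": [0, 0, 0, 0, 0]}}

```text
t: 24.85
eef_pos: [0.5411, 0.188, 0.1997]
eef_rot: [[-0.148, 0.989, -0.001], [0.989, 0.148, -0.0], [-0.0, -0.001, -1.0]]
wrist_force: [-0.5, -0.4, -5.8]
grip_width: 0.0135
grip_force: 30.0
```

```bash
python3 -c "
from h import *
go((.5412,.1888,.0845));print(observe()['moment'])"
```

```text
t 24.85 pos [0.5411 0.188  0.1997] yaw 8.5 w 0.0135 F [-0.5 -0.4 -5.8] q6 3 | delta [0.019 0.008 2.881] roll 0
[-0.00624073 -0.05124426  0.03302272]
```

The bushes are past the tapers with no side force, so I continue down.

Call:
{"fn": "play_rows", "kwargs": {"delta_pos": [[0, 0, 0.08], [0, 0, 0.18], [0, 0, 0.28], [0, 0, 0.38], [0, 0, 0.48], [0, 0, 0.56], [0, 0, 0.6]], "roll": [0, 0, 0, 0, 0, 0, 0]}}

```text
t: 25.55
eef_pos: [0.5411, 0.188, 0.1756]
eef_rot: [[-0.148, 0.989, -0.001], [0.989, 0.148, -0.0], [-0.0, -0.001, -1.0]]
wrist_force: [0.3, -0.3, -5.6]
grip_width: 0.0136
grip_force: 30.0
```

Call:
{"fn": "play_rows", "kwargs": {"delta_pos": [[0, 0, 0.1], [0, 0, 0.22], [0, 0, 0.36], [0, 0, 0.5], [0, 0, 0.64], [0, 0, 0.78], [0, 0, 0.9], [0, 0, 1]], "roll": [0, 0, 0, 0, 0, 0, 0, 0]}}

```text
t: 26.35
eef_pos: [0.5411, 0.188, 0.1356]
eef_rot: [[-0.148, 0.989, -0.0], [0.989, 0.148, -0.0], [0.0, -0.0, -1.0]]
wrist_force: [1.1, -0.6, -4.9]
grip_width: 0.0139
grip_force: 30.0
```

Call:
{"fn": "play_rows", "kwargs": {"delta_pos": [[0, 0, 0.1], [0, 0, 0.22], [0, 0, 0.36], [0, 0, 0.5], [0, 0, 0.64], [0, 0, 0.76], [0, 0, 0.86], [0, 0, 0.9]], "roll": [0, 0, 0, 0, 0, 0, 0, 0]}}

```text
t: 27.15
eef_pos: [0.5409, 0.188, 0.0995]
eef_rot: [[-0.148, 0.989, -0.001], [0.989, 0.148, -0.0], [-0.0, -0.001, -1.0]]
wrist_force: [0.1, 0.0, -5.7]
grip_width: 0.0137
grip_force: 30.0
```

```bash
python3 -c "
from h import *
go((.5412,.1888,.0845));print(observe()['moment'])"
```

```text
t 27.15 pos [0.5409 0.188  0.0995] yaw 8.5 w 0.0137 F [ 0.1  0.  -5.7] q6 3 | delta [0.019 0.01  0.375] roll 0
[ 0.0263709  -0.07437225  0.00444647]
```

15 mm to go, so I go slowly until contact.

Call:
{"fn": "play_rows", "kwargs": {"delta_pos": [[0, 0, 0.05], [0, 0, 0.1], [0, 0, 0.16], [0, 0, 0.22], [0, 0, 0.27], [0, 0, 0.3], [0, 0, 0.32], [0, 0, 0.32]], "roll": [0, 0, 0, 0, 0, 0, 0, 0]}}

```text
t: 27.95
eef_pos: [0.5413, 0.188, 0.0873]
eef_rot: [[-0.148, 0.989, -0.0], [0.989, 0.148, -0.0], [-0.0, -0.0, -1.0]]
wrist_force: [-0.2, -0.1, -5.8]
grip_width: 0.0138
grip_force: 30.0
```

Call:
{"fn": "play_rows", "kwargs": {"delta_pos": [[0, 0, 0.015], [0, 0, 0.03], [0, 0, 0.045], [0, 0, 0.06], [0, 0, 0.06]], "roll": [0, 0, 0, 0, 0]}}

```text
t: 28.45
eef_pos: [0.5413, 0.1881, 0.0863]
eef_rot: [[-0.148, 0.989, 0.0], [0.989, 0.148, -0.0], [-0.0, 0.0, -1.0]]
wrist_force: [-5.4, -1.1, 4.4]
grip_width: 0.0138
grip_force: 30.0
```

Call:
{"fn": "play_rows", "kwargs": {"delta_pos": [[0, 0, 0.015], [0, 0, 0.03], [0, 0, 0.03], [0, 0, 0.03]], "roll": [0, 0, 0, 0]}}

```text
t: 28.85
eef_pos: [0.5413, 0.1881, 0.0862]
eef_rot: [[-0.148, 0.989, 0.0], [0.989, 0.148, -0.0], [-0.0, 0.0, -1.0]]
wrist_force: [-9.5, -3.5, 12.4]
grip_width: 0.0137
grip_force: 30.0
```

```bash
python3 -c "
from h import *
go((.5412,.1888,.0845));print(observe()['moment'])
for c in('scene','top'):
    for n in('platen_handle','lever_knob','platen'):
        for r in place_of(c,n)[:1]: print(c,n,np.round(r['point'],1),round(r['confidence'],2))
print(proj('scene',(.5394,.1875,.101)),proj('top',(.5394,.1875,.101)))"
```

```text
t 28.85 pos [0.5413 0.1881 0.0862] yaw 8.5 w 0.0137 F [-9.5 -3.5 12.4] q6 3 | delta [ 0.018 -0.001  0.042] roll 0
[-0.39455737  1.37934974 -0.0244862 ]
scene platen_handle [257.7 241.1] 0.57
scene lever_knob [279.  296.3] 0.86
scene platen [259.  242.8] 0.75
top platen [254.1 210.3] 0.64
[264.54525422 256.74983648] [257.74151124 213.83694732]
```

Call:
{"fn": "play_rows", "kwargs": {"delta_pos": [[0, -0.015, 0], [0, -0.03, 0], [0, -0.03, 0], [0, -0.03, 0]], "roll": [0, 0, 0, 0]}}

```text
t: 29.55
eef_pos: [0.5412, 0.1881, 0.0862]
eef_rot: [[-0.148, 0.989, 0.003], [0.989, 0.148, 0.0], [-0.0, 0.003, -1.0]]
wrist_force: [-5.6, -1.6, 7.9]
grip_width: 0.0141
grip_force: 30.0
```

```bash
python3 -c "
from h import *
go((.5412,.1888,.0845));print(observe()['moment'])"
```

```text
t 29.55 pos [0.5412 0.1881 0.0862] yaw 8.5 w 0.0141 F [-5.6 -1.6  7.9] q6 3 | delta [0.018 0.001 0.042] roll 0
[-0.19268159  0.66236009 -0.06825458]
```

Call:
{"fn": "play_rows", "kwargs": {"delta_pos": [[0, -0.015, -0.01], [0, -0.03, -0.02], [0, -0.03, -0.02], [0, -0.03, -0.02]], "roll": [0, 0, 0, 0]}}

```text
t: 29.95
eef_pos: [0.5411, 0.188, 0.0862]
eef_rot: [[-0.148, 0.989, 0.005], [0.989, 0.148, 0.001], [0.0, 0.005, -1.0]]
wrist_force: [3.5, 0.3, 6.1]
grip_width: 0.0135
grip_force: 30.0
```

```bash
python3 - <<'E'
from h import *
go((.5412,.1888,.0845));print(observe()['moment'])
a=get_image('scene')[205:305,220:320]; b=get_image('top')[170:270,205:305]
f=lambda x:cv2.resize(x,(400,400),interpolation=cv2.INTER_CUBIC)
cv2.imwrite('pics/c7.png',np.hstack([f(a),f(b)])[...,::-1])
E
```

```text
t 29.95 pos [0.5411 0.188  0.0862] yaw 8.5 w 0.0135 F [3.5 0.3 6.1] q6 3 | delta [0.018 0.006 0.043] roll 0
[ 0.09194014 -0.76792009 -0.02558611]
```

View pics/c7.png

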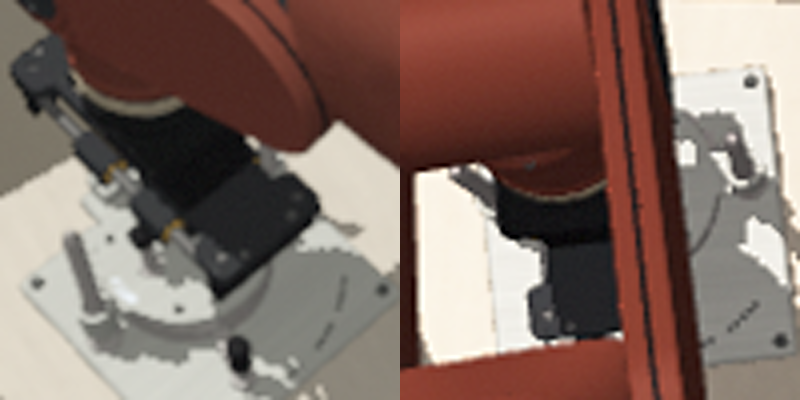

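The platen sits level over both rods: the rods stand through the bushes at scene crop (85,280) and top crop (740,160), and the knob is still at the second click. It's supported by about 12 N and z doesn't change with side load. I unload it and release.

Call:
{"fn": "play_rows", "kwargs": {"delta_pos": [[0, 0.01, -0.01], [0, 0.012, -0.02], [0, 0.012, -0.02]], "roll": [0, 0, 0], "force": 10}}

```text
t: 30.35
eef_pos: [0.5409, 0.1881, 0.0862]
eef_rot: [[-0.148, 0.989, 0.003], [0.989, 0.148, 0.001], [0.0, 0.003, -1.0]]
wrist_force: [5.2, 0.6, 3.2]
grip_width: 0.0138
grip_force: 10.0
```

Call:
{"fn": "play_rows", "kwargs": {"delta_pos": [[0, 0, 0], [0, 0, 0], [0, 0, 0]], "roll": [0, 0, 0], "force": 4}}

```text
t: 30.65
eef_pos: [0.5409, 0.188, 0.0862]
eef_rot: [[-0.148, 0.989, 0.003], [0.989, 0.148, 0.001], [0.0, 0.003, -1.0]]
wrist_force: [6.2, 1.0, 4.1]
grip_width: 0.0139
grip_force: 4.0
```

Call:
{"fn": "play_rows", "kwargs": {"delta_pos": [[0, 0, 0], [0, 0, 0], [0, 0, 0], [0, 0, 0]], "roll": [0, 0, 0, 0], "hand": 0.1}}

```text
t: 31.05
eef_pos: [0.5383, 0.1876, 0.0845]
eef_rot: [[-0.148, 0.989, -0.002], [0.989, 0.148, -0.0], [-0.0, -0.002, -1.0]]
wrist_force: [-0.1, 0.3, 0.2]
grip_width: 0.0356
grip_force: 0.0
```

Call:
{"fn": "play_rows", "kwargs": {"delta_pos": [[0, 0, -0.2], [0, 0, -0.6], [0, 0, -1.3], [0, 0, -2.2], [0, 0, -3], [0, 0, -3.8], [0, 0, -4.3], [0, 0, -4.5]], "roll": [0, 0, 0, 0, 0, 0, 0, 0]}}

```text
t: 31.85
eef_pos: [0.5408, 0.1881, 0.2701]
eef_rot: [[-0.148, 0.989, 0.006], [0.989, 0.148, 0.001], [0.0, 0.006, -1.0]]
wrist_force: [0.2, 0.5, -0.5]
grip_width: 0.039
grip_force: 0.0
```

```bash
python3 -c "
from h import *
go((.45,-.15,.27))"
```

```text
t 31.85 pos [0.5408 0.1881 0.2701] yaw 8.5 w 0.039 F [ 0.2  0.5 -0.5] q6 3 | delta [-8.023 -3.498 -0.022] roll 0
```

Call:
{"fn": "play_rows", "kwargs": {"delta_pos": [[-0.4, -0.2, 0], [-1.4, -0.6, 0], [-2.6, -1.1, 0], [-3.8, -1.7, 0], [-5, -2.2, 0], [-6.2, -2.7, 0], [-7.2, -3.1, 0], [-7.8, -3.4, 0]], "roll": [0, 0, 0, 0, 0, 0, 0, 0]}}

```text
t: 32.65
eef_pos: [0.4486, -0.1441, 0.264]
eef_rot: [[-0.145, 0.989, -0.002], [0.989, 0.145, -0.0], [0.0, -0.002, -1.0]]
wrist_force: [-1.0, -0.4, -0.1]
grip_width: 0.0393
grip_force: 0.0
```

Call:
{"fn": "play_rows", "kwargs": {"delta_pos": [[0, 0, 0], [0, 0, 0], [0, 0, 0]], "roll": [0, 0, 0]}}

```text
t: 32.95
eef_pos: [0.4507, -0.1402, 0.2646]
eef_rot: [[-0.148, 0.989, -0.001], [0.989, 0.148, 0.001], [0.001, -0.001, -1.0]]
wrist_force: [0.1, 0.3, 0.3]
grip_width: 0.0392
grip_force: 0.0
```

```bash
python3 - <<'E'
from h import *
P=(.5394,.1875,.1434)
for c in('scene','top'):
    im=get_image(c); cv2.imwrite(f'pics/end_{c}.png',im[...,::-1])
    u=proj(c,(.5394,.1875,.101)); c0,r0=np.round(u).astype(int)-[25,25]
    sub=im[r0:r0+50,c0:c0+50].astype(int); m=(sub.max(2)<60).astype(np.uint8)
    n,l,st,ce=cv2.connectedComponentsWithStats(m)
    for i in range(1,n):
        if st[i,4]>25:
            ys,xs=np.nonzero(l==i); print(c,'dark blob',ce[i]+[c0,r0],st[i,4],cv2.minAreaRect(np.c_[xs,ys].astype(np.float32)))
    for z in (.097,.101,.105): print(c,z,proj(c,(.5394,.1875,z)).round(1),proj(c,T(*P,(0,.036,z+.008))).round(1),proj(c,T(*P,(0,-.036,z+.008))).round(1))
    for n in('platen_handle','platen','lever_knob','jar_mid','second_jar_mid','cup_mid','bottle_mid'):
        for r in place_of(c,n)[:3]:
            if r['confidence']>.5: print(c,n,np.round(r['point'],1),round(r['confidence'],2))
E
```

```text
scene dark blob [264.00724638 256.3115942 ] 138 ((23.91922950744629, 24.396156311035156), (5.4377593994140625, 27.451913833618164), 52.12501525878906)
scene 0.097 [264.7 257.5] [253.  265.1] [275.6 247.1]
scene 0.101 [264.5 256.7] [252.8 264.3] [275.4 246.4]
scene 0.105 [264.4 256. ] [252.6 263.6] [275.3 245.6]
scene platen_handle [262.7 253.6] 0.89
scene platen [266.1 269.8] 0.74
scene lever_knob [275.7 294.3] 0.8
scene jar_mid [381.5 240.3] 0.87
scene jar_mid [331.1 318.1] 0.8
scene jar_mid [306.6 336.8] 0.58
scene second_jar_mid [356.8 269.1] 0.62
scene cup_mid [312.5 213.2] 0.68
scene bottle_mid [210.2 322.1] 0.63
top dark blob [256.63218391 213.1091954 ] 174 ((23.640243530273438, 24.262195587158203), (5.742440223693848, 31.252126693725586), 83.6598129272461)
top 0.097 [258.  214.1] [241.3 215.4] [273.7 211.7]
top 0.101 [257.7 213.8] [241.  215.1] [273.5 211.4]
top 0.105 [257.5 213.6] [240.7 214.9] [273.3 211.2]
top platen_handle [254.8 212.4] 0.87
top platen [260.4 219.8] 0.58
top lever_knob [253.7 250. ] 0.65
top jar_mid [384.2 271.7] 0.86
top jar_mid [248.3 304.7] 0.73
top jar_mid [280.4 307.9] 0.65
top second_jar_mid [338.4 280.6] 0.56
top cup_mid [340.4 191.6] 0.95
top bottle_mid [179.2 244.6] 0.8
```

The handle's pixels fit a height of about 0.101 m in both cameras. Contact came 1.7 mm higher than I expected, so I'll probe the handle's top lightly with the shut fingers. The top should be at 0.109 m.

```bash
python3 -c "
from h import *
go((.540,.1875,.27))"
```

```text
t 33.75 pos [ 0.4511 -0.141   0.2654] yaw 8.5 w 0.0393 F [0.8 0.5 0.1] q6 -35 | delta [ 7.792  3.414 -0.116] roll 0
```

Call:
{"fn": "play_rows", "kwargs": {"delta_pos": [[0.4, 0.2, 0], [1.4, 0.6, 0], [2.6, 1.1, 0], [3.8, 1.7, 0], [5, 2.2, 0], [6.2, 2.7, 0], [7.2, 3.1, 0], [7.8, 3.4, 0]], "roll": [0, 0, 0, 0, 0, 0, 0, 0], "hand": 1, "force": 10}}

```text
t: 34.55
eef_pos: [0.5394, 0.1913, 0.2653]
eef_rot: [[-0.15, 0.989, 0.0], [0.989, 0.15, 0.001], [0.001, 0.0, -1.0]]
wrist_force: [-0.3, 0.0, 0.0]
grip_width: 0.0005
grip_force: 0.0
```

Call:
{"fn": "play_rows", "kwargs": {"delta_pos": [[0, 0, 0.5], [0, 0, 1.2], [0, 0, 2], [0, 0, 2.8], [0, 0, 3.3], [0, 0, 3.5], [0, 0, 3.6], [0, 0, 3.6]], "roll": [0, 0, 0, 0, 0, 0, 0, 0]}}

```text
t: 35.35
eef_pos: [0.5398, 0.1878, 0.1218]
eef_rot: [[-0.148, 0.989, 0.001], [0.989, 0.148, 0.0], [0.0, 0.001, -1.0]]
wrist_force: [0.4, 0.2, 0.2]
grip_width: 0.0005
grip_force: 0.0
```

```bash
python3 -c "
from h import *
go((.540,.1875,.11))"
```

```text
t 35.35 pos [0.5398 0.1878 0.1218] yaw 8.5 w 0.0005 F [0.4 0.2 0.2] q6 3 | delta [-0.008  0.004  0.296] roll 0
```

Call:
{"fn": "play_rows", "kwargs": {"delta_pos": [[0, 0, 0.06], [0, 0, 0.12], [0, 0, 0.18], [0, 0, 0.22], [0, 0, 0.24], [0, 0, 0.24]], "roll": [0, 0, 0, 0, 0, 0]}}

```text
t: 35.95
eef_pos: [0.5393, 0.1878, 0.1116]
eef_rot: [[-0.148, 0.989, -0.0], [0.989, 0.148, -0.0], [-0.0, -0.0, -1.0]]
wrist_force: [0.9, 0.9, 0.5]
grip_width: 0.0003
grip_force: 0.0
```

Call:
{"fn": "play_rows", "kwargs": {"delta_pos": [[0, 0, 0.015], [0, 0, 0.03], [0, 0, 0.045], [0, 0, 0.06], [0, 0, 0.06]], "roll": [0, 0, 0, 0, 0]}}

```text
t: 36.45
eef_pos: [0.5396, 0.1878, 0.1113]
eef_rot: [[-0.148, 0.989, 0.0], [0.989, 0.148, -0.0], [-0.0, 0.0, -1.0]]
wrist_force: [-5.9, -0.7, 12.3]
grip_width: 0.0008
grip_force: 6.0
```

Call:
{"fn": "play_rows", "kwargs": {"delta_pos": [[0, 0, -0.2], [0, 0, -0.7], [0, 0, -1.5], [0, 0, -2.4], [0, 0, -3.2], [0, 0, -3.8], [0, 0, -4], [0, 0, -4]], "roll": [0, 0, 0, 0, 0, 0, 0, 0]}}

```text
t: 37.25
eef_pos: [0.5401, 0.1879, 0.2706]
eef_rot: [[-0.148, 0.989, 0.003], [0.989, 0.148, 0.001], [0.0, 0.003, -1.0]]
wrist_force: [-0.1, 0.5, 0.3]
grip_width: 0.0004
grip_force: 0.0
```

```bash
python3 - <<'E'
from h import *
P=(.5394,.1875,.1434)
for c in('scene','top'):
    im=cv2.imread(f'pics/end_{c}.png')
    u=proj(c,(.4527,.2025,.06)); c0,r0=np.round(u).astype(int)-[14,14]
    m=(im[r0:r0+28,c0:c0+28].max(2)<60).astype(np.uint8); n,l,st,ce=cv2.connectedComponentsWithStats(m)
    print(c,[(ce[i]+[c0,r0],st[i]) for i in range(1,n) if st[i,4]>15])
    for k in (1,1.75,2,2.25,3):
        a=np.radians(144)+(k-1)*.31416; print(k,proj(c,T(*P,(.088*np.cos(a),.088*np.sin(a),.065))).round(1))
go((.40,.30,.27)); go((.40,.07,.27))
E
```

```text
scene [(array([279.21621622, 292.94594595]), array([11, 10,  5,  9, 37], dtype=int32))]
1 [268.6 295.5]
1.75 [277.  293.6]
2 [279.6 292.6]
2.25 [282.2 291.4]
3 [289.1 286.7]
top [(array([251.68571429, 253.05714286]), array([10, 10,  8,  7, 35], dtype=int32))]
1 [240.5 249.4]
1.75 [248.9 252.9]
2 [251.8 253.6]
2.25 [254.8 254.1]
3 [263.8 254.1]
t 37.25 pos [0.5401 0.1879 0.2706] yaw 8.5 w 0.0004 F [-0.1  0.5  0.3] q6 3 | delta [ 3.29  -3.049  0.007] roll 0
t 37.25 pos [0.5401 0.1879 0.2706] yaw 8.5 w 0.0004 F [-0.1  0.5  0.3] q6 3 | delta [-2.397 -3.901  0.004] roll 0
```

The lever is exactly at the second click in both cameras. To see whether the z reading is biased, I touch the empty bench where the platen stood.

Call:
{"fn": "play_rows", "kwargs": {"delta_pos": [[-0.5, -0.1, 0], [-1.7, -0.3, 0], [-2.9, -0.5, 0], [-4.1, -0.7, 0], [-5.3, -0.9, 0], [-6.5, -1.1, 0], [-7.6, -1.4, 0], [-8.5, -1.55, 0]], "roll": [0, 0, 0, 0, 0, 0, 0, 0]}}

```text
t: 38.05
eef_pos: [0.5267, -0.1598, 0.2668]
eef_rot: [[-0.147, 0.989, -0.003], [0.989, 0.147, 0.001], [0.002, -0.003, -1.0]]
wrist_force: [1.0, -0.5, 1.0]
grip_width: 0.0004
grip_force: 0.0
```

Call:
{"fn": "play_rows", "kwargs": {"delta_pos": [[-0.5, -0.05, 0], [-0.55, -0.05, 1], [-0.55, -0.05, 2], [-0.55, -0.05, 3.2], [-0.55, -0.05, 4.4], [-0.55, -0.05, 5.5], [-0.55, -0.05, 6.2], [-0.55, -0.05, 6.35]], "roll": [0, 0, 0, 0, 0, 0, 0, 0]}}

```text
t: 38.85
eef_pos: [0.5245, -0.1772, 0.009]
eef_rot: [[-0.148, 0.989, -0.01], [0.989, 0.148, 0.005], [0.007, -0.009, -1.0]]
wrist_force: [-1.4, -0.3, 0.1]
grip_width: 0.0008
grip_force: 0.0
```

Call:
{"fn": "play_rows", "kwargs": {"delta_pos": [[0, 0, 0.08], [0, 0, 0.16], [0, 0, 0.24], [0, 0, 0.24]], "roll": [0, 0, 0, 0]}}

```text
t: 39.25
eef_pos: [0.5305, -0.1801, 0.0068]
eef_rot: [[-0.148, 0.989, 0.002], [0.989, 0.148, -0.001], [-0.001, 0.002, -1.0]]
wrist_force: [-0.4, -0.2, 0.3]
grip_width: 0.0004
grip_force: 0.0
```

Call:
{"fn": "play_rows", "kwargs": {"delta_pos": [[0, 0, 0.04], [0, 0, 0.08], [0, 0, 0.12], [0, 0, 0.12]], "roll": [0, 0, 0, 0]}}

```text
t: 39.65
eef_pos: [0.5295, -0.1796, 0.0008]
eef_rot: [[-0.148, 0.989, -0.0], [0.989, 0.148, 0.0], [0.0, -0.0, -1.0]]
wrist_force: [0.3, 0.1, -0.7]
grip_width: 0.0004
grip_force: 0.0
```

Call:
{"fn": "play_rows", "kwargs": {"delta_pos": [[0, 0, 0.02], [0, 0, 0.04], [0, 0, 0.06], [0, 0, 0.06]], "roll": [0, 0, 0, 0]}}

```text
t: 40.05
eef_pos: [0.5297, -0.1798, 0.0004]
eef_rot: [[-0.148, 0.989, -0.001], [0.989, 0.148, 0.0], [0.0, -0.001, -1.0]]
wrist_force: [-7.3, 2.9, 15.9]
grip_width: 0.0004
grip_force: 7.9
```

The bench reads 0.0004, so the platen really sits about 2 mm high. I probe the handle's two ends to see whether it's tilted.

Call:
{"fn": "play_rows", "kwargs": {"delta_pos": [[0, 0, -0.8], [0, 0, -2], [0, 0, -3.2], [0, 0, -4.4], [0.5, 0.1, -5.5], [1.7, 0.3, -6.6], [2.9, 0.5, -6.7], [4.1, 0.7, -6.7]], "roll": [0, 0, 0, 0, 0, 0, 0, 0]}}

```text
t: 40.85
eef_pos: [0.5342, -0.023, 0.2693]
eef_rot: [[-0.146, 0.989, 0.006], [0.989, 0.146, -0.001], [-0.002, 0.005, -1.0]]
wrist_force: [0.4, 0.0, -0.6]
grip_width: 0.0004
grip_force: 0.0
```

```bash
python3 -c "
from h import *
go((.5378,.2076,.17));print(proj('top',(.54,.1875,.27)))"
```

```text
t 40.85 pos [ 0.5342 -0.023   0.2693] yaw 8.4 w 0.0004 F [ 0.4  0.  -0.6] q6 -19 | delta [5.693 0.92  2.478] roll 0
[245.58011772 199.90372408]
```

Call:
{"fn": "play_rows", "kwargs": {"delta_pos": [[1.2, 0.2, 0], [2.4, 0.4, 0], [3.5, 0.6, 0], [4.5, 0.75, 0.3], [5.2, 0.9, 1.2], [5.46, 0.92, 2.2], [5.46, 0.92, 3.2], [5.46, 0.92, 3.7]], "roll": [0, 0, 0, 0, 0, 0, 0, 0]}}

```text
t: 41.65
eef_pos: [0.5342, 0.1979, 0.1138]
eef_rot: [[-0.15, 0.989, -0.006], [0.989, 0.15, -0.001], [-0.0, -0.006, -1.0]]
wrist_force: [-0.2, 0.7, -0.8]
grip_width: 0.0
grip_force: 0.0
```

Call:
{"fn": "play_rows", "kwargs": {"delta_pos": [[0, 0, 0], [0, 0, 0]], "roll": [0, 0]}}

```text
t: 41.85
eef_pos: [0.5372, 0.1977, 0.1186]
eef_rot: [[-0.148, 0.989, -0.0], [0.989, 0.148, -0.0], [-0.0, -0.0, -1.0]]
wrist_force: [0.4, -0.2, -0.3]
grip_width: 0.0003
grip_force: 0.0
```

Call:
{"fn": "play_rows", "kwargs": {"delta_pos": [[0.12, 0.03, 0], [0.25, 0.05, 0.03], [0.25, 0.05, 0.1], [0.25, 0.05, 0.14], [0.25, 0.05, 0.18], [0.25, 0.05, 0.22], [0.25, 0.05, 0.22]], "roll": [0, 0, 0, 0, 0, 0, 0]}}

```text
t: 42.55
eef_pos: [0.5377, 0.208, 0.1113]
eef_rot: [[-0.148, 0.989, 0.0], [0.989, 0.148, 0.0], [0.0, 0.0, -1.0]]
wrist_force: [-5.4, -1.4, 12.3]
grip_width: 0.0006
grip_force: 5.9
```

Call:
{"fn": "play_rows", "kwargs": {"delta_pos": [[0, 0, -0.2], [-0.4, 0, -0.25], [-0.8, 0, -0.25], [-1, 0, -0.2], [-1, 0, -0.12], [-1, 0, -0.06], [-1, 0, 0], [-1, 0, 0]], "roll": [0, 0, 0, 0, 0, 0, 0, 0]}}

```text
t: 43.35
eef_pos: [0.5434, 0.1676, 0.1112]
eef_rot: [[-0.148, 0.989, -0.0], [0.989, 0.148, -0.002], [-0.002, -0.001, -1.0]]
wrist_force: [-8.4, -6.2, 16.1]
grip_width: 0.0007
grip_force: 8.0
```

The platen is level side to side (.1113 and .1112). I probe rod B's top (0.168) to check the height reading at the press itself.

Call:
{"fn": "play_rows", "kwargs": {"delta_pos": [[0, 0, -0.5], [0, 0, -1.5], [-0.4, 0, -1.9], [-0.9, 0, -1.9], [-1.28, 0, -1.8], [-1.28, 0, -1.7], [-1.28, 0, -1.6], [-1.28, 0, -1.55]], "roll": [0, 0, 0, 0, 0, 0, 0, 0]}}

```text
t: 44.15
eef_pos: [0.55, 0.118, 0.1695]
eef_rot: [[-0.148, 0.989, -0.003], [0.989, 0.148, 0.0], [0.001, -0.003, -1.0]]
wrist_force: [0.8, 0.1, -0.4]
grip_width: 0.0004
grip_force: 0.0
```

Call:
{"fn": "play_rows", "kwargs": {"delta_pos": [[0, 0, 0.04], [0, 0, 0.08], [0, 0, 0.12], [0, 0, 0.16], [0, 0, 0.18]], "roll": [0, 0, 0, 0, 0]}}

```text
t: 44.65
eef_pos: [0.5512, 0.1183, 0.1671]
eef_rot: [[-0.149, 0.989, 0.001], [0.989, 0.149, 0.0], [0.0, 0.001, -1.0]]
wrist_force: [-9.3, -0.8, 19.6]
grip_width: 0.0002
grip_force: 9.8
```

Call:
{"fn": "play_rows", "kwargs": {"delta_pos": [[0, 0, -0.3], [0.5, 0, -0.4], [1.2, 0, -0.4], [1.76, 0, -0.2], [1.76, 0, 0.2], [1.76, 0, 0.5], [1.76, 0, 0.8], [1.76, 0, 0.8]], "roll": [0, 0, 0, 0, 0, 0, 0, 0], "hand": 0.1}}

```text
t: 45.45
eef_pos: [0.539, 0.1861, 0.1292]
eef_rot: [[-0.147, 0.989, -0.005], [0.989, 0.147, -0.001], [-0.001, -0.005, -1.0]]
wrist_force: [-0.4, 0.3, -0.8]
grip_width: 0.0387
grip_force: 0.0
```

```bash
python3 -c "
from h import *
go((.541,.188,.086))"
```

```text
t 45.45 pos [0.539  0.1861 0.1292] yaw 8.5 w 0.0387 F [-0.4  0.3 -0.8] q6 3 | delta [0.04  0.062 1.08 ] roll 0
```

Call:
{"fn": "play_rows", "kwargs": {"delta_pos": [[0.03, 0.02, 0.1], [0.03, 0.02, 0.4], [0.03, 0.02, 0.8], [0.03, 0.02, 1.05], [0.03, 0.02, 1.1], [0.03, 0.02, 1.1]], "roll": [0, 0, 0, 0, 0, 0]}}

```text
t: 46.05
eef_pos: [0.5406, 0.1885, 0.0872]
eef_rot: [[-0.148, 0.989, -0.002], [0.989, 0.148, -0.0], [-0.0, -0.002, -1.0]]
wrist_force: [0.1, -0.5, -0.7]
grip_width: 0.0388
grip_force: 0.0
```

Call:
{"fn": "play_rows", "kwargs": {"delta_pos": [[0, 0, 0], [0, 0, 0], [0, 0, 0], [0, 0, 0], [0, 0, 0]], "roll": [0, 0, 0, 0, 0], "hand": 1, "force": 40}}

```text
t: 46.55
eef_pos: [0.5412, 0.1887, 0.0885]
eef_rot: [[-0.148, 0.989, 0.0], [0.989, 0.148, 0.0], [0.0, 0.0, -1.0]]
wrist_force: [-2.2, -0.5, 2.4]
grip_width: 0.0138
grip_force: 40.0
```

```bash
python3 -c "
from h import *
go((.541,.188,.086)); print(observe()['moment'])"
```

```text
t 46.55 pos [0.5412 0.1887 0.0885] yaw 8.5 w 0.0138 F [-2.2 -0.5  2.4] q6 3 | delta [-0.016 -0.007  0.063] roll 0
[-0.0429287   0.18982469 -0.03745692]
```

Call:
{"fn": "play_rows", "kwargs": {"delta_pos": [[0, 0, -0.05], [0, 0, -0.12], [0, 0, -0.2], [0, 0, -0.2]], "roll": [0, 0, 0, 0]}}

```text
t: 46.95
eef_pos: [0.5412, 0.1887, 0.0962]
eef_rot: [[-0.148, 0.989, 0.0], [0.989, 0.148, 0.0], [0.0, 0.0, -1.0]]
wrist_force: [-0.1, -0.3, -6.2]
grip_width: 0.0135
grip_force: 40.0
```

Call:
{"fn": "play_rows", "kwargs": {"delta_pos": [[0, 0.03, 0], [0, 0.06, 0], [0, 0.06, 0]], "roll": [0, 0, 0]}}

```text
t: 47.25
eef_pos: [0.5428, 0.1889, 0.0957]
eef_rot: [[-0.148, 0.989, -0.002], [0.989, 0.148, -0.0], [0.0, -0.002, -1.0]]
wrist_force: [-4.2, -0.3, -3.1]
grip_width: 0.0136
grip_force: 40.0
```

Call:
{"fn": "play_rows", "kwargs": {"delta_pos": [[0, -0.04, 0], [0, -0.08, 0], [0, -0.12, 0], [0, -0.12, 0]], "roll": [0, 0, 0, 0]}}

```text
t: 47.65
eef_pos: [0.5392, 0.1884, 0.0962]
eef_rot: [[-0.148, 0.989, 0.001], [0.989, 0.148, 0.0], [0.0, 0.001, -1.0]]
wrist_force: [2.2, 0.2, -6.4]
grip_width: 0.0136
grip_force: 40.0
```

Call:
{"fn": "play_rows", "kwargs": {"delta_pos": [[0.03, 0.05, 0], [0.06, 0.05, 0], [0.06, 0.05, 0]], "roll": [0, 0, 0]}}

```text
t: 47.95
eef_pos: [0.5408, 0.1902, 0.0962]
eef_rot: [[-0.148, 0.989, 0.0], [0.989, 0.148, -0.002], [-0.002, 0.0, -1.0]]
wrist_force: [1.2, -4.6, -5.4]
grip_width: 0.0139
grip_force: 40.0
```

Call:
{"fn": "play_rows", "kwargs": {"delta_pos": [[-0.04, 0, 0], [-0.08, 0, 0], [-0.12, 0, 0], [-0.12, 0, 0]], "roll": [0, 0, 0, 0]}}

```text
t: 48.35
eef_pos: [0.5409, 0.1867, 0.096]
eef_rot: [[-0.148, 0.989, -0.0], [0.989, 0.148, 0.001], [0.001, -0.0, -1.0]]
wrist_force: [0.0, 1.6, -6.4]
grip_width: 0.014
grip_force: 40.0
```

Call:
{"fn": "play_rows", "kwargs": {"delta_pos": [[0.045, 0, 0], [0.045, 0, 0], [0.045, 0, 0]], "roll": [0.1, 0.2, 0.2]}}

```text
t: 48.65
eef_pos: [0.541, 0.1882, 0.0961]
eef_rot: [[-0.12, 0.993, 0.0], [0.993, 0.12, 0.0], [0.0, 0.0, -1.0]]
wrist_force: [-0.2, 0.3, -6.6]
grip_width: 0.0133
grip_force: 40.0
```

```bash
python3 -c "
from h import *
go((.541,.1884,.086)); o=observe(); print(o['moment'],np.degrees(np.arctan2(o['eef_rot'][1][1],o['eef_rot'][0][1])))"
```

```text
t 48.65 pos [0.541  0.1882 0.0961] yaw 6.9 w 0.0133 F [-0.2  0.3 -6.6] q6 4 | delta [0.006 0.001 0.254] roll 0
[ 0.1954997  -0.24837117  0.1021192 ] 6.9023340217125755
```

Call:
{"fn": "play_rows", "kwargs": {"delta_pos": [[0, 0, 0], [0, 0, 0], [0, 0, 0]], "roll": [-0.2, -0.4, -0.4]}}

```text
t: 48.95
eef_pos: [0.541, 0.1879, 0.0961]
eef_rot: [[-0.176, 0.984, 0.0], [0.984, 0.176, 0.0], [0.0, 0.0, -1.0]]
wrist_force: [0.7, 1.0, -6.7]
grip_width: 0.0137
grip_force: 40.1
```

```bash
python3 -c "
from h import *
go((.541,.1884,.086)); o=observe(); print(o['moment'],np.degrees(np.arctan2(o['eef_rot'][1][1],o['eef_rot'][0][1])))"
```

```text
t 48.95 pos [0.541  0.1879 0.0961] yaw 10.2 w 0.0137 F [ 0.7  1.  -6.7] q6 1 | delta [0.013 0.003 0.252] roll 0
[ 0.07059128 -0.1955501  -0.26526748] 10.155014949090518
```

Call:
{"fn": "play_rows", "kwargs": {"delta_pos": [[0.01, 0, 0], [0.01, 0, 0.04], [0.01, 0, 0.08], [0.01, 0, 0.12], [0.01, 0, 0.14], [0.01, 0, 0.16], [0.01, 0, 0.17], [0.01, 0, 0.17]], "roll": [0.12, 0.22, 0.22, 0.22, 0.22, 0.22, 0.22, 0.22]}}

```text
t: 49.75
eef_pos: [0.5408, 0.1884, 0.0892]
eef_rot: [[-0.145, 0.989, -0.0], [0.989, 0.145, -0.0], [-0.0, -0.0, -1.0]]
wrist_force: [-0.2, 0.2, -6.8]
grip_width: 0.0137
grip_force: 40.0
```

Call:
{"fn": "play_rows", "kwargs": {"delta_pos": [[0, 0, 0.02], [0, 0, 0.04], [0, 0, 0.04]], "roll": [0, 0, 0]}}

```text
t: 50.05
eef_pos: [0.541, 0.1884, 0.0885]
eef_rot: [[-0.145, 0.989, 0.0], [0.989, 0.145, 0.0], [0.0, 0.0, -1.0]]
wrist_force: [-3.2, -0.9, 1.8]
grip_width: 0.0137
grip_force: 40.0
```

The contact height repeats at .0885. I test whether it depends on yaw, which would mean the feet are catching a step edge.

Call:
{"fn": "play_rows", "kwargs": {"delta_pos": [[0, 0, -0.08], [0, 0, -0.08], [0, 0, -0.04], [0, 0, 0], [0, 0, 0.02], [0, 0, 0.02]], "roll": [0, -0.13, -0.13, -0.13, -0.13, -0.13]}}

```text
t: 50.65
eef_pos: [0.541, 0.1884, 0.0885]
eef_rot: [[-0.163, 0.987, 0.0], [0.987, 0.163, -0.0], [-0.0, 0.0, -1.0]]
wrist_force: [-5.2, -1.8, 7.9]
grip_width: 0.0135
grip_force: 40.0
```

```bash
python3 -c "
from h import *
go((.541,.1884,.086)); o=observe(); print(o['moment'])"
```

```text
t 50.65 pos [0.541  0.1884 0.0885] yaw 9.4 w 0.0135 F [-5.2 -1.8  7.9] q6 2 | delta [-0.001  0.     0.062] roll 0
[-0.27998736  0.93470604  0.02189224]
```

The height doesn't change with yaw, position or load. The platen is on a flat stop, centred on both rods, with the lever at click 2. I square it up, seat it gently, release and retreat.

Call:
{"fn": "play_rows", "kwargs": {"delta_pos": [[0, 0, -0.06], [0, 0, -0.08], [0, 0, -0.08], [0, 0, -0.05], [0, 0, -0.03], [0, 0, -0.01], [0, 0, -0.01]], "roll": [0, 0.13, 0.13, 0.13, 0.13, 0.13, 0.13]}}

```text
t: 51.35
eef_pos: [0.5408, 0.1884, 0.0885]
eef_rot: [[-0.146, 0.989, -0.0], [0.989, 0.146, -0.0], [-0.0, -0.0, -1.0]]
wrist_force: [-5.5, -1.1, 5.6]
grip_width: 0.0137
grip_force: 40.0
```

Call:
{"fn": "play_rows", "kwargs": {"delta_pos": [[0, 0, 0], [0, 0, 0], [0, 0, 0]], "roll": [0, 0, 0], "force": 5}}

```text
t: 51.65
eef_pos: [0.5408, 0.1884, 0.0884]
eef_rot: [[-0.145, 0.989, -0.0], [0.989, 0.145, -0.0], [-0.0, -0.0, -1.0]]
wrist_force: [-4.8, -1.2, 5.9]
grip_width: 0.0143
grip_force: 5.0
```

Call:
{"fn": "play_rows", "kwargs": {"delta_pos": [[0, 0, 0], [0, 0, 0], [0, 0, 0], [0, 0, 0]], "roll": [0, 0, 0, 0], "hand": 0.1}}

```text
t: 52.05
eef_pos: [0.5411, 0.1885, 0.0874]
eef_rot: [[-0.145, 0.989, 0.001], [0.989, 0.145, 0.0], [0.0, 0.001, -1.0]]
wrist_force: [0.8, 0.1, -1.1]
grip_width: 0.0355
grip_force: 0.0
```

Call:
{"fn": "play_rows", "kwargs": {"delta_pos": [[0, 0, -0.2], [0, 0, -0.6], [0, 0, -1.3], [0, 0, -2.2], [0, 0, -3], [0, 0, -3.8], [0, 0, -4.3], [0, 0, -4.5]], "roll": [0, 0, 0, 0, 0, 0, 0, 0]}}

```text
t: 52.85
eef_pos: [0.5423, 0.1887, 0.272]
eef_rot: [[-0.145, 0.989, 0.006], [0.989, 0.145, 0.001], [0.0, 0.007, -1.0]]
wrist_force: [1.7, -0.6, -0.1]
grip_width: 0.0392
grip_force: 0.0
```

Call:
{"fn": "play_rows", "kwargs": {"delta_pos": [[-0.4, -0.2, 0], [-1.4, -0.6, 0], [-2.6, -1.1, 0], [-3.8, -1.7, 0], [-5, -2.2, 0], [-6.2, -2.7, 0], [-7.2, -3.1, 0], [-7.8, -3.4, 0]], "roll": [0, 0, 0, 0, 0, 0, 0, 0]}}

```text
t: 53.65
eef_pos: [0.4491, -0.1432, 0.2659]
eef_rot: [[-0.143, 0.99, -0.002], [0.99, 0.143, -0.0], [0.0, -0.002, -1.0]]
wrist_force: [0.6, 0.3, 0.9]
grip_width: 0.0391
grip_force: 0.0
```

Call:
{"fn": "play_rows", "kwargs": {"delta_pos": [[0, 0, 0], [0, 0, 0], [0, 0, 0], [0, 0, 0]], "roll": [0, 0, 0, 0]}}

```text
t: 54.05
eef_pos: [0.4516, -0.139, 0.2669]
eef_rot: [[-0.147, 0.989, -0.001], [0.989, 0.147, 0.0], [0.001, -0.0, -1.0]]
wrist_force: [0.0, 0.0, 1.0]
grip_width: 0.0391
grip_force: 0.0
```

```bash
python3 - <<'E'
from h import *
o=observe();print(o['t'],np.round(o['wrist_force'],1))
for c in('scene','top'):
    im=get_image(c)
    for X,h in(((.5394,.1875,.101),25),((.4527,.2025,.06),14)):
        c0,r0=np.round(proj(c,X)).astype(int)-h
        n,l,st,ce=cv2.connectedComponentsWithStats((im[r0:r0+2*h,c0:c0+2*h].max(2)<60).astype(np.uint8))
        print(c,[((ce[i]+[c0,r0]).round(1),st[i,4]) for i in range(1,n) if st[i,4]>20])
    for n in('jar_mid','second_jar_mid'):
        for r in place_of(c,n)[:3]:
            print(c,n,np.round(r['point'],1),round(r['confidence'],2),atz(c,r['point'],.0525).round(3))
E
```

```text
54.05 [0. 0. 1.]
scene [(array([264.2, 256.2]), np.int32(136))]
scene [(array([279.2, 292.9]), np.int32(37))]
scene jar_mid [309.6 338. ] 0.95 [0.321 0.205 0.052]
scene jar_mid [384.4 239.6] 0.79 [ 0.425 -0.107  0.052]
scene jar_mid [332.1 318.3] 0.79 [0.33  0.133 0.052]
scene second_jar_mid [358.9 270.2] 0.9 [0.394 0.003 0.052]
top [(array([257. , 213.2]), np.int32(171))]
top [(array([251.7, 253.1]), np.int32(35))]
top jar_mid [383.7 274.8] 0.87 [ 0.413 -0.102  0.052]
top jar_mid [250.4 306.4] 0.65 [0.332 0.203 0.052]
top jar_mid [281.  307.3] 0.54 [0.332 0.133 0.052]
top second_jar_mid [337.4 279.8] 0.7 [0.398 0.005 0.052]
```

Platen, lever and jar are all where they should be and the arm is clear, so I hand in.

```bash
python3 -c "
from bench import hand_in
print(hand_in())"
```

```text
the job is handed in; nothing more can be done
None
```

I handed the job in at about 54 s: the jar stands on the bench clear of the press, the lever is on the second click, and the platen is lowered over both rods and resting level and firm. One doubt: it measured about 2 mm higher than the height given for the second click, and I couldn't confirm its feet are on the steps (the bridge plate may be touching the ring's highest steps).

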